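# Unhook the tube plate and pack it in the kit case

## Robot

A 7-joint arm with a two-finger parallel gripper is mounted at the origin on the work surface. World frame = base frame: x ahead of the robot, y to its left, z up, the work surface at z = 0. Lengths are in m, angles in rad, forces in N, time in s.
With the tool pointing down it reaches from about 0.4 to 0.875 m from the base axis. Payload 19.3 kg.
Tool frame: the origin (TCP) lies at the very end of the fingers, on their centre line; the grasp point (between the pads) lies 19 mm behind it; z points along the fingers, y is the line along which they close (so a half turn about z gives the same grasp; the last joint's range is limited). The gripper opens to 85 mm and grips with 20 to 120 N. Pads are 22 mm wide; open, the fingers measure 114 mm over their backs; the gripper's body (76 mm by 85 mm) begins 54 mm behind the grasp point. The pads swing forward as they close: fully open they stand 13 mm farther back than shut.
Start: joints at [-1.269, 0.521, -0.036, 1.599, 0.021, 1.021, -0.113], TCP at [0.227, 0.582, 0.231] pointing down, gripper open.
Joint ranges: [-2.91, 2.91], [-0.3, 2.13], [-1.5, 1.42], [0.17, 2.43], [-1.26, 4.41], [0.16, 1.93], [-2.52, 2.52]. Speed limits (rad/s): [1.89, 1.89, 2.39, 2.39, 3.01, 3.01, 3.01].

## Interface

Orientations are given as [roll, pitch, yaw] about the fixed x, y, z axes, in that order (R = Rz(yaw) Ry(pitch) Rx(roll)).
In Python, from workcell import bot gives the robot as it stands. The module is installed in compiled form; this text tells all that it offers.
- The arm moves only by the tool apply_moves, never from a script. Its arguments are lists of equal length, an entry for each row: "claw": the finger opening in m, from 0 to 0.0854; "xyz": the shift along the tool's x, y, z in m, a list of three; "twist": the turn, a rotation vector about the tool's x, y, z in rad, a list of three. A call has 1 to 20 rows; each row shifts and turns the commanded pose from where the row before left it, along the tool's axes as they then stand; what a row does not reach is not made up. A row lasts 1/10 s, in which the tool goes at most 50 mm and 8.59 degrees, less where a joint would pass 70% of its speed; a pose out of reach is approached as far as the arm can. A call with a gripper value outside its range is refused whole. The fingers move at their own pace and stop on an object; "force" is the grip in N (left out, the last holds). Time passes only in rows, so rows that do not move let the fingers close. It gives the time, the measured TCP pose, the force, the opening and the grip force at its end, in the units of the state.
- bot.observe(): the state, without advancing time (a new reading comes with each control period).
- bot.grab_frame(name): name is "side" or "top" or "wrist"; returns a dict with "img" (420x560x3 uint8, red, green, blue), "vfov" (degrees; the focal length in pixels is half the picture's height over the tangent of half this angle, whatever the lens; pixels are square), "cx", "cy" (the principal point, pixels), "view" (4x4, takes a point from world to camera coordinates). Camera axes: x right, y up, looking along -z (the intrinsics and any distortion apply to the point x, -y, -z); pixel columns grow to the right and rows downward; lengths in m; the calibration is good to about 2 mm. The wrist camera is an equidistant fisheye: a pixel r from the principal point sees the ray r / f radians off the axis. A picture is of the moment at which its call begins. There is no depth.
- bot.job_done(): hands the job in; it is judged then, once.
Trained networks look in the newest picture that a camera, given by its name, has taken for a name from the list of things; names that differ only in an ending like _2 or _b are one class to them, and where a whole thing is asked for, a point or a joint stands for the part that bears it (a point fixed in the world has none). Each returns a list of dicts, best first, with "score" (0 to 1); they miss things now and then, are a little off and sometimes report something else, mostly with a low value. They report only what shows in the picture. A call takes as long as a camera call. They do not tell look-alikes from the thing itself.
- bot.find_in(camera, query): "position" ([x, y, z] in m, in world coordinates, good to about 4 mm: the middle of the surface that is visible of it).
The state is a dict: "clock": time; "qpos": joint angles; "qd": joint speeds; "joint_efforts": joint torques, N m; "position": TCP position; "tool_rot": TCP orientation; "force": force on the tool from outside, world axes, zero at the start; "moment": the same for the moment, N m; "grip_width": finger opening in m; "finger_force": force on a finger pad.
Only numpy, scipy, OpenCV 4.12 (cv2) and the standard library are available. Lean on these libraries where they do the work, as an engineer would, in place of code of your own. Each camera call takes 0.05 s, during which the arm holds its last target. There are 200 camera calls.

## Task

Raise the lid of the grey kit case to about 70 degrees and let go of it, to see that its hinge holds it there. Then ease the aluminium plate off the barbed hook without forcing it, and lay it on the sloping rest, lower edge against the lip, and let go; take it again another way and lay it flat and lengthways in the open case, across the two ribs, with the lid left standing open. Do not drop the plate, and leave the other things on the bench where they are.

Things in the scene. Friction and masses are not known exactly. Their poses are not given: they have to be found in the camera images.
- hook: Fixed steel hook on a low grey stand. Origin on the bench; +x is the way the hook points, z up. Base 120 x 90 x 10 mm, x = -95 to +25 mm; post 14 mm thick at x = -60 mm, 151 mm tall. A level arm, 6 mm round, axis at z = 150 mm, runs from the post to x = 70 mm, bends straight up to z = 193 mm, and there the barb turns back and down to x = 62, z = 186 mm (6 mm round too).
- hook_bend (a point): On the hook's axis where the arm bends up (hook x = 70, z = 150 mm). The upturned end is 49 mm tall over all, the plate's window only 44: it passes only with the plate's lower end swung outwards (hook +x) by 35 to 55 degrees.
- hook_tip (a point): Top of the hook's upturned end, on its axis, 43 mm above the bend. Way off at 45 degrees: plate lower end out, window centre moving along a line outward and up at 45 degrees, which passes 16 mm (measured square to it) above and inside the bend.
- plate: Loose aluminium plate, 158 x 50 x 10 mm, about 0.16 kg. Origin: middle of its lower edge, at mid thickness. z along its length to the top, y across its width, x through it. Solid with two 18 mm holes up to z = 74 mm; window 30 mm wide, z = 74 to 118; solid top bar, z = 118 to 158. Centre of mass near z = 77 mm.
- plate_window (a point): Centre of the plate's window, 96 mm along plate z from its origin. At the start the plate hangs upright, the hook's arm through the window and the window's top edge on the arm, 40 to 50 mm inside the upturned end, plate x nearly along hook x.
- rest: Fixed sloping rest. Origin on the bench, z up; base 130 x 90 x 8 mm, x = 0 to +130 mm. A spine 28 mm wide and 90 mm long slopes at 60 degrees from level, down towards the rest's +x, to a lip 44 mm wide that stands 14 mm out of the slope at its lower end.
- rest_seat (a point): Where the plate's origin comes on the rest (rest x = 109, z = 47 mm): flat on the spine, lower edge against the lip, plate z up the slope (leaning 30 degrees from upright towards rest -x), plate y along rest y. Its top bar and its long edges stick out past the spine, free to grasp.
- case: Fixed grey plastic case, an open box 210 (x) x 160 (y) x 60 mm high with 5 mm walls and a lid. Origin: centre of its underside; z up; front faces -x. Two ribs 25 mm wide lie across its whole width at x = -55 and +55 mm, tops 25 mm above the bench. On them, plate z along case x (either way round), the plate's mid plane is 30 mm up.
- lid (a joint): Angle of the case's lid: 0 shut, grows as it opens upward about the hinge on the far (+x) upper rim, stop at 1.75 rad. Friction hinge: it stays where it is left; some 3 to 5 N at the handle move it. It starts shut or a little ajar. Lid 210 x 160 x 8 mm.
- lid_handle (a point): Middle of the round bar handle on the lid: 11 mm thick, 100 mm long along case y, held by two arms at its ends 32 mm in front of the lid's front edge, level with the lid's mid thickness. 242 mm from the hinge line and 4 mm above it when shut. The bar can turn between the fingers.
- lid_hinge (a point): Middle of the lid's hinge line, which runs along case y: at x = 105, z = 60 mm of the case.
- beaker: Bystander, loose: glass beaker, 68 mm wide, 90 mm tall. Origin at its underside centre.
- flask: Bystander, loose: conical flask, 74 mm wide, 104 mm tall. Origin at its underside centre.
- jar: Bystander, loose: amber jar, 56 mm wide, 80 mm tall. Origin at its underside centre.
- mortar: Bystander, loose: white bowl, 90 mm wide, 55 mm tall. Origin at its underside centre.
- timer: Bystander, loose: flat white timer box, 70 x 55 x 25 mm. Origin at its underside centre.
- spatula: Bystander, loose: metal spatula lying down, 160 mm long.
- reagent: Bystander, loose: amber bottle, 60 mm wide, 140 mm tall. Origin at its underside centre.
Mind the look-alikes: they are no part of the job. Leave any yellow look-alike of the plate alone.

How it is judged:
On the way, in this order (a step that is already met when the one before it is completed fails the run):
1. the lid stands at 55 to 85 degrees by itself, untouched, for half a second (value of joint lid between 0.95 and 1.5 rad and contact force between each of the fingers, the arm and case below 0.1 N and velocity of joint lid between -0.03 and 0.03 rad/s), for 0.5 s.
2. the plate is off the hook, clear of its barb (distance between plate_window and hook_bend above 0.09 m), for 0.1 s.
3. the plate lies on the sloping rest, lower edge at the lip, let go and still (distance between plate and rest_seat below 0.02 m and angle between plate's own z axis and vertical between 0.4 and 0.65 rad and angle between the y axis of plate and the y axis of rest, either way round below 0.25 rad and contact force between the fingers and plate below 0.1 N and linear speed of plate below 0.03 m/s), for 0.3 s.
At the end, for the whole second after the job is handed in: The plate lies still and flat (within 6 degrees) on the two ribs in the case, lengthways (within 20 degrees), its mid plane 24 to 37 mm above the case's underside, its window's centre within 60 mm (x) and 55 mm (y) of the case's centre; the lid stands still at 0.95 to 1.5 rad (value of joint lid between 0.95 and 1.5 rad and (angle between plate's own x axis and vertical below 0.1 rad or angle between plate's own x axis and vertical above 3.0416 rad) and z of plate_window in the frame of case between 0.024 and 0.037 m and x of plate_window in the frame of case between -0.06 and 0.06 m and y of plate_window in the frame of case between -0.055 and 0.055 m and angle between the z axis of plate and the x axis of case, either way round below 0.35 rad and linear speed of plate below 0.02 m/s and velocity of joint lid between -0.03 and 0.03 rad/s); the robot touches nothing.
It fails at once if the plate is dropped: over 0.8 m/s while not held (linear speed of plate above 0.8 m/s and contact force between the fingers and plate below 0.1 N).
It fails at once if the hook is wrenched: the plate presses on it with over 60 N (contact force between plate and hook above 60 N).
It fails at once if a bystander is moved more than 30 mm (distance of any of beaker, flask, jar, mortar, timer, spatula, reagent from where it was at the start of the episode above 0.03 m).
It also fails if it takes over 72 s, if anything falls off the work surface, if the arm or the gripper's body presses on something with over 40 N, if the wrist force passes 120 N, or if a joint passes its speed limit or range.

## Working session

There is one attempt and no reset: what is moved stays moved. The work goes in short steps, Python scripts to look and compute and a tool call to move; the robot and the scene stay as the last step left them, time stands still between calls to the robot, and variables do not carry over. Pictures are saved under pics/ and viewed, at most 10 in all, crops included, and the job is handed in when it is done.

Besides the shell and the picture viewer there is one more tool, called after "Request:" in YAML: its name, and indented under it one key for each argument. apply_moves: Moves the arm, as the interface text tells. Its arguments: {"type":"object","properties":{"claw":{"type":"array"},"xyz":{"type":"array"},"twist":{"type":"array"},"force":{"type":"number"}},"required":["claw","xyz","twist"]}

```bash
mkdir -p pics
cat > h.py <<'E'
import numpy as np, cv2
from scipy.spatial.transform import Rotation as R
from workcell import bot
def find(cams,names):
    for c in cams:
        bot.grab_frame(c)
        for n in names:
            for d in bot.find_in(c,n)[:3]:
                if d['score']>.2: print(c,n,np.round(d['position'],3),round(d['score'],2))
def proj(f,P):
    p=(np.asarray(f['view'])@np.r_[P,1])[:3]; F=f['img'].shape[0]/2/np.tan(np.radians(f['vfov'])/2)
    return np.array([f['cx']+F*p[0]/-p[2], f['cy']-F*p[1]/-p[2]])
def ray(f,u,v):
    V=np.asarray(f['view']);F=f['img'].shape[0]/2/np.tan(np.radians(f['vfov'])/2)
    d=V[:3,:3].T@np.array([(u-f['cx'])/F,-(v-f['cy'])/F,-1]); o=-V[:3,:3].T@V[:3,3]; return o,d
def onz(f,u,v,z):
    o,d=ray(f,u,v); return o+d*(z-o[2])/d[2]
def tri(fa,a,fb,b):
    o1,d1=ray(fa,*a);o2,d2=ray(fb,*b)
    s=np.linalg.lstsq(np.c_[d1,-d2],o2-o1,rcond=None)[0]
    return (o1+d1*s[0]+o2+d2*s[1])/2, np.linalg.norm(o1+d1*s[0]-o2-d2*s[1])
E
cat > a.py <<'E'
from h import *
ims=[]
for c in ['side','top']:
    f=bot.grab_frame(c); ims.append(f['img']); np.save(f'{c}.npy',f,allow_pickle=True)
    cv2.imwrite(f'pics/{c}0.png',cv2.resize(f['img'][:,:,::-1],(800,600),interpolation=cv2.INTER_CUBIC))
    V=np.asarray(f['view']);print(c,f['vfov'],f['cx'],f['cy'],np.round(-V[:3,:3].T@V[:3,3],3))
    for n in ['hook','hook_tip','hook_bend','plate','plate_window','rest','rest_seat','case','lid','lid_handle','lid_hinge','beaker','flask','jar','mortar','timer','spatula','reagent']:
        for d in bot.find_in(c,n)[:3]:
            if d['score']>.2: print(c,n,np.round(d['position'],3),round(d['score'],2))
s=bot.observe();print(s)
E
python3 a.py
```

```text
side 45.88418381804757 275.2499600133947 198.82494893031648 [0.264 1.173 1.32 ]
side hook [ 0.45  -0.022  0.01 ] 0.7
side hook_tip [ 0.45  -0.023  0.006] 0.85
side hook_bend [ 0.451 -0.02   0.013] 0.97
side plate [0.503 0.005 0.118] 0.75
side plate [0.508 0.124 0.081] 0.6
side plate_window [0.502 0.125 0.082] 0.74
side plate_window [0.505 0.005 0.113] 0.55
side rest [0.509 0.364 0.01 ] 0.73
side rest_seat [0.507 0.357 0.009] 0.6
side case [ 0.54  -0.262  0.069] 0.61
side case [0.507 0.357 0.006] 0.33
side lid [ 0.538 -0.283  0.072] 0.56
side lid_handle [ 0.542 -0.283  0.07 ] 0.73
side lid_handle [ 0.328 -0.186  0.025] 0.27
side lid_hinge [ 0.542 -0.283  0.071] 0.69
side beaker [0.708 0.273 0.064] 0.92
side flask [0.764 0.065 0.052] 0.64
side flask [0.509 0.354 0.006] 0.64
side jar [0.707 0.148 0.057] 0.66
side mortar [ 0.75  -0.1    0.042] 0.58
side timer [ 0.33  -0.182  0.026] 0.49
side timer [ 0.348  0.45  -0.001] 0.44
side spatula [0.348 0.45  0.002] 0.91
side spatula [0.504 0.005 0.114] 0.61
side reagent [0.459 0.551 0.089] 0.6
top 50.17141471272483 281.3832127607712 209.44198527
[... 823 characters left out ...]
 0.71
{'clock': 1.9, 'qpos': array([-1.26919897,  0.5213913 , -0.03629829,  1.59950385,  0.02118594,
        1.02108155, -0.11280366]), 'qd': array([-0.00012473,  0.00098338, -0.00100543, -0.00068878, -0.00016219,
       -0.00022146,  0.0008997 ]), 'joint_efforts': array([ 2.26097077e-04, -9.26831532e+01,  1.97867118e+00, -3.70241368e+01,
        1.81002257e-02,  2.07411089e-03,  7.69997740e-06]), 'position': array([0.22707483, 0.58228602, 0.23129484]), 'tool_rot': array([-3.14159188e+00, -1.23855092e-05,  2.76973995e+00]), 'force': array([-1.2180977 , -0.13994953,  0.40779636]), 'moment': array([ 0.02136213, -0.00718452, -0.01503357]), 'finger_force': 0.0, 'grip_width': 0.08517642602973761}
```

View pictures.

View pics/side0.png

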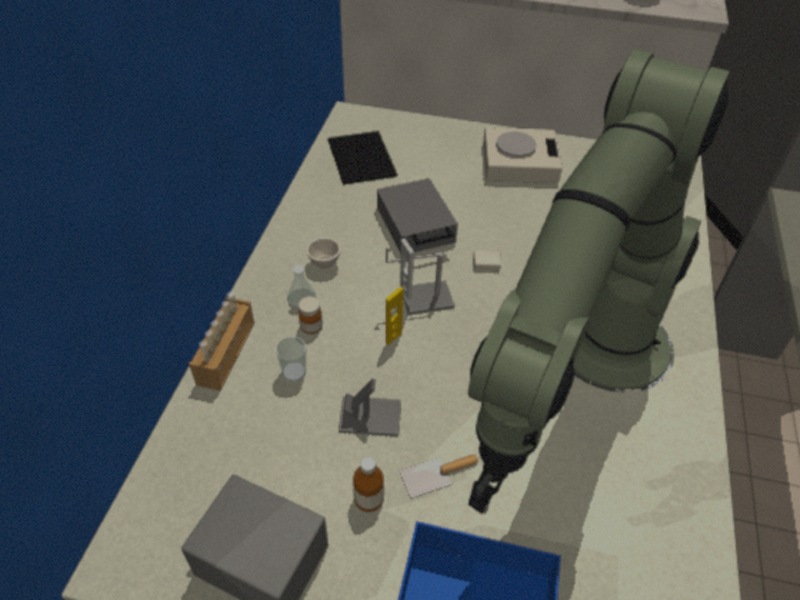

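View pics/top0.png

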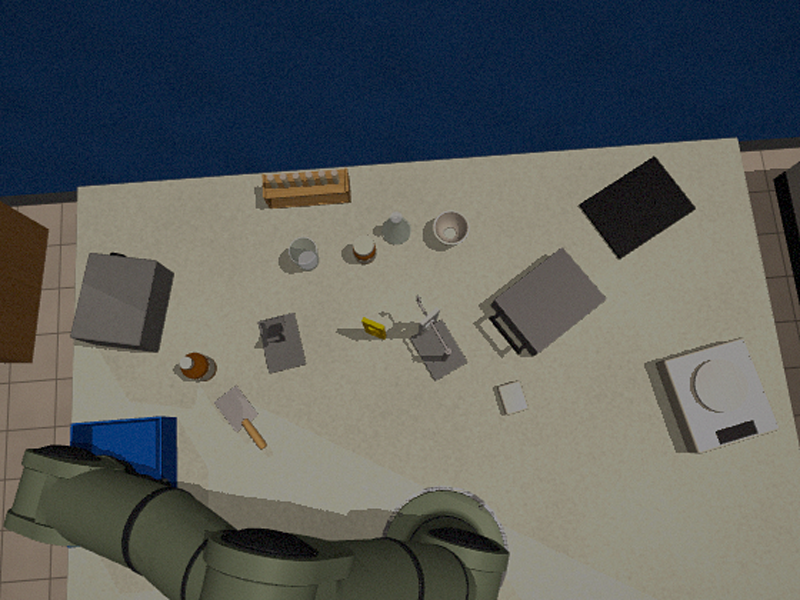

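```bash
cat > crop.py <<'E'
import numpy as np,cv2
S=np.load('side.npy',allow_pickle=True).item()['img'][:,:,::-1];T=np.load('top.npy',allow_pickle=True).item()['img'][:,:,::-1]
def c(im,u0,v0,w,h,k):
    o=cv2.resize(im[v0:v0+h,u0:u0+w],None,fx=k,fy=k,interpolation=cv2.INTER_CUBIC)
    for i in range(0,w,10): cv2.putText(o,str(u0+i),(i*k,8),0,.3,(0,0,255)); cv2.line(o,(i*k,8),(i*k,12),(0,0,255))
    for i in range(0,h,10): cv2.putText(o,str(v0+i),(0,i*k+4),0,.3,(0,0,255))
    return o
cv2.imwrite('pics/topc.png',c(T,280,170,150,102,5))
a=c(S,258,120,66,100,6)
b=c(S,230,260,64,48,6); b=np.vstack([b,c(T,175,212,64,52,6)])
a=a[:600];b=b[:600]
cv2.imwrite('pics/mix.png',np.hstack([a,b]))
E
python3 crop.py
```

```text
(no output)
```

View pics/topc.png

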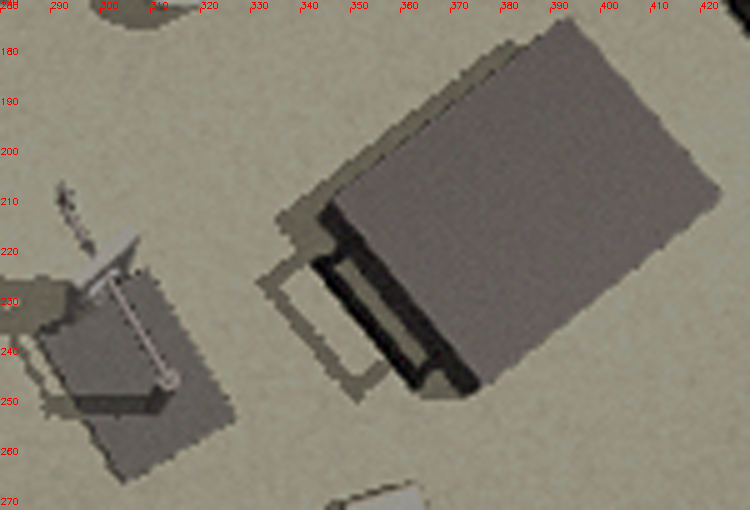

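View pics/mix.png

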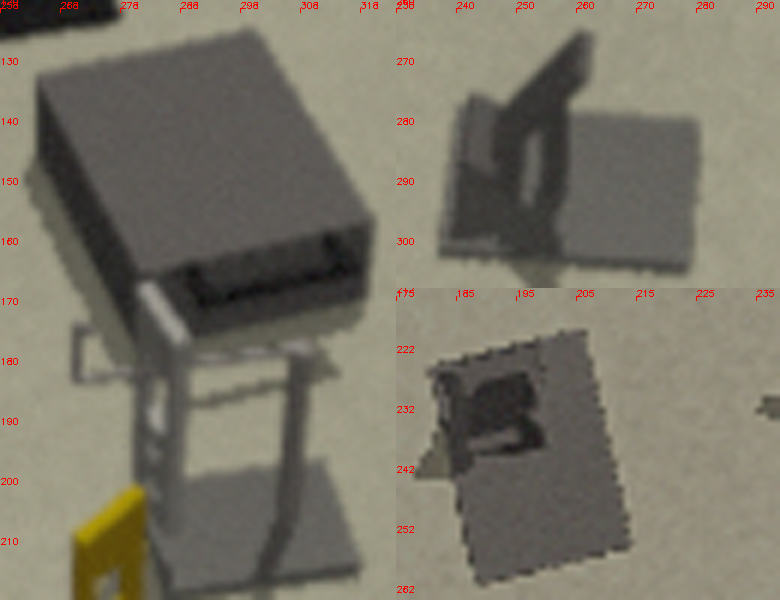

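```bash
cat > fit.py <<'E'
from h import *
from scipy.optimize import least_squares as LS
S=np.load('side.npy',allow_pickle=True).item();T=np.load('top.npy',allow_pickle=True).item()
def W(p,P): c,s=np.cos(p[2]),np.sin(p[2]); return np.array([p[0]+c*P[0]-s*P[1],p[1]+s*P[0]+c*P[1],P[2]])
def fit(obs,g,local):
    res=lambda p:np.concatenate([proj(f,W(p,local(k,p)))-uv for f,k,uv in obs])
    r=LS(res,g,loss='soft_l1'); print(np.round(r.x,4),np.round(r.fun.reshape(-1,2),1).tolist()); return r.x
m=1e-3
L=lambda k,p:np.array(k)*m
# hook: left of +x is +y
hook=[(T,(25,45,10),(286,236)),(T,(25,-45,10),(310,224)),(T,(-95,-45,10),(327,252)),(T,(-95,45,10),(304,266)),(T,(-60,0,151),(313.5,246)),(T,(70,0,193),(291.5,208)),(S,(-60,0,151),(306,178)),(S,(70,0,193),(271,175)),(S,(70,0,150),(271,183))]
print('hook');h=fit(hook,[.46,-.03,.4],L)
rest=[(T,(130,45,8),(181,225)),(T,(130,-45,8),(206,219)),(T,(0,-45,8),(214,254)),(T,(0,45,8),(189,261)),(S,(0,45,8),(278.5,304)),(S,(0,-45,8),(280,279))]
print('rest');r=fit(rest,[.45,.34,0],L)
def lid(k,p):
    if k[0]=='b': return np.array(k[1])*m
    a=p[3]; d,y,h=k; d*=m;h*=m
    return np.array([.105-d*np.cos(a)-h*np.sin(a),y*m,.06+d*np.sin(a)+h*np.cos(a)])
case=[(T,(210,80,8),(345.5,210)),(T,(0,80,8),(393.5,173)),(T,(0,-80,8),(423.5,208)),(T,(210,-80,8),(376,246)),(S,(210,80,8),(279.5,166)),(S,(0,80,8),(264,133)),(S,(0,-80,8),(300,125)),(S,(210,-80,8),(319.5,156)),(T,(242,50,4),(343,222.5)),(T,(242,-50,4),(363,247))]
print('case');c=fit(case,[.54,-.29,-.6,.0],lid)
np.save('poses.npy',np.array([h,r,c[:3]])); 
print('tip',W(h,L((70,0,193),0)),'bend',W(h,L((70,0,150),0)),'seat',W(r,L((109,0,47),0)),'handle',W(c,lid((242,0,4),c)),'hinge',W(c,np.array([.105,0,.06])))
# plate top edge
for z in (.158+.0,):
  pass
zt=.147+.040
print('plate top edge',onz(T,294.5,229.5,zt+.0),onz(T,306.5,217,zt), 'tri mid',tri(T,(300.5,223),S,(284,172)))
E
python3 fit.py
```

```text
hook
[ 0.4896 -0.0138  0.4623] [[0.2, 0.5], [-1.5, -0.8], [0.1, 1.0], [0.5, 0.7], [-0.3, -0.2], [0.2, -0.2], [1.4, -0.3], [-0.8, -0.9], [-0.9, 0.4]]
rest
[0.4418 0.3313 0.1725] [[-0.5, -0.3], [-0.0, -0.7], [0.2, 0.7], [-0.7, 0.3], [-0.1, -0.7], [0.3, -0.2]]
case
[ 0.549  -0.2961 -0.9899  0.0049] [[-0.4, -0.5], [-0.7, -0.5], [0.6, 0.9], [0.1, 1.3], [0.9, -0.4], [-1.3, -0.8], [-0.1, -0.7], [0.5, 0.5], [0.2, 0.0], [-0.5, -0.8]]
tip [0.55222751 0.01738319 0.193     ] bend [0.55222751 0.01738319 0.15      ] seat [0.54920947 0.34996942 0.047     ] handle [ 0.47382872 -0.18155463  0.0651829 ] hinge [ 0.60664338 -0.38387203  0.06      ]
plate top edge [0.48544981 0.01435112 0.187     ] [ 0.5210955  -0.02551502  0.187     ] tri mid (array([ 0.50694286, -0.00521579,  0.19150615]), np.float64(0.007372460367274754))
```

Aluminium plate = the one hanging on the hook (top px 300,224); the yellow one (top px 261,230) is the look-alike. The fits agree with the given sizes. Next I go above the lid handle.

```bash
cat > plan.py <<'E'
from h import *
def rot(o): return R.from_euler('xyz',o)
def plan(wps,start=None,vmax=.048,wmax=.145):
    """wps: (pos, Rotation, claw, nrows or None)"""
    s=bot.observe()
    p,q=(np.array(s['position']),rot(s['tool_rot'])) if start is None else start
    C,X,T=[],[],[]
    for P,Q,c,n in wps:
        P=np.array(P,float)
        d=np.linalg.norm(P-p); w=(q.inv()*Q).magnitude()
        if n is None: n=int(max(1,np.ceil(d/vmax),np.ceil(w/wmax)))
        p0,q0=p.copy(),q; dv=(q0.inv()*Q).as_rotvec()
        for i in range(1,n+1):
            a=i/n; Pt=p0+(P-p0)*a; Qt=q0*R.from_rotvec(dv*a)
            x=np.round(q.inv().apply(Pt-p),3); t=np.round((q.inv()*Qt).as_rotvec(),3)
            p=p+q.apply(x); q=q*R.from_rotvec(t); C.append(c);X.append(x.tolist());T.append(t.tolist())
    z=lambda L:str(L).replace(' ','').replace('0.','.').replace('-.0,','0,').replace('.0,','0,').replace('.0]','0]')
    for k in range(0,len(C),20): print(len(C[k:k+20]),'claw',z(C[k:k+20]),'\nxyz',z(X[k:k+20]),'\ntwist',z(T[k:k+20]))
    print('end',np.round(p,3),np.round(q.as_euler('xyz'),3)); return p,q
def down(yaw): return R.from_euler('xyz',[np.pi,0,yaw])
H,RS,CS=np.load('poses.npy')
def Wp(p,P): c,s=np.cos(p[2]),np.sin(p[2]); return np.array([p[0]+c*P[0]-s*P[1],p[1]+s*P[0]+c*P[1],P[2]])
def st():
    s=bot.observe(); print(round(s['clock'],2),np.round(s['position'],4),np.round(s['tool_rot'],3),'F',np.round(s['force'],1),'w',round(s['grip_width'],4),round(s['finger_force'],1),'q',np.round(s['qpos'],3))
E
python3 - <<'E'
from plan import *
y=np.radians(33.3)
f=lambda a:down(np.radians(158.7)+(y-np.radians(158.7))*a)
plan([((.45,.38,.36),f(.35),.085,None),((.50,.0,.36),f(.75),.085,None),((.474,-.1815,.20),f(1),.04,None)])
E
```

```text
20 claw [.085,.085,.085,.085,.085,.085,.085,.085,.085,.085,.085,.085,.085,.085,.085,.04,.04,.04,.04,.04] 
xyz [[-.04,-.015,-.018],[-.042,-.011,-.019],[-.042,-.007,-.018],[-.043,-.001,-.019],[-.043,.003,-.018],[-.042,.008,-.018],[-.042,.012,-.019],[-.046,-.014,0],[-.047,-.009,0],[-.047,-.004,0],[-.048,.001,0],[-.048,.006,0],[-.046,.012,0],[-.045,.017,0],[-.043,.021,0],[-.029,.009,.027],[-.028,.012,.026],[-.027,.014,.027],[-.026,.017,.027],[-.024,.018,.027]] 
twist [[0,0,.109],[0,0,.11],[0,0,.109],[0,0,.11],[0,0,.109],[0,0,.11],[0,0,.109],[0,0,.109],[0,0,.11],[0,0,.109],[0,0,.11],[0,0,.109],[0,0,.11],[0,0,.109],[0,0,.109],[0,0,.091],[0,0,.092],[0,0,.091],[0,0,.091],[0,0,.091]]
1 claw [.04] 
xyz [[-.022,.021,.026]] 
twist [[0,0,.092]]
end [ 0.474 -0.181  0.2  ] [-3.142  0.     0.581]
```

Request:
apply_moves:
  claw: [0.085,0.085,0.085,0.085,0.085,0.085,0.085,0.085,0.085,0.085,0.085,0.085,0.085,0.085,0.085,0.04,0.04,0.04,0.04,0.04]
  xyz:
    - [-0.04,-0.015,-0.018]
    - [-0.042,-0.011,-0.019]
    - [-0.042,-0.007,-0.018]
    - [-0.043,-0.001,-0.019]
    - [-0.043,0.003,-0.018]
    - [-0.042,0.008,-0.018]
    - [-0.042,0.012,-0.019]
    - [-0.046,-0.014,0]
    - [-0.047,-0.009,0]
    - [-0.047,-0.004,0]
    - [-0.048,0.001,0]
    - [-0.048,0.006,0]
    - [-0.046,0.012,0]
    - [-0.045,0.017,0]
    - [-0.043,0.021,0]
    - [-0.029,0.009,0.027]
    - [-0.028,0.012,0.026]
    - [-0.027,0.014,0.027]
    - [-0.026,0.017,0.027]
    - [-0.024,0.018,0.027]
  twist:
    - [0,0,0.109]
    - [0,0,0.11]
    - [0,0,0.109]
    - [0,0,0.11]
    - [0,0,0.109]
    - [0,0,0.11]
    - [0,0,0.109]
    - [0,0,0.109]
    - [0,0,0.11]
    - [0,0,0.109]
    - [0,0,0.11]
    - [0,0,0.109]
    - [0,0,0.11]
    - [0,0,0.109]
    - [0,0,0.109]
    - [0,0,0.091]
    - [0,0,0.092]
    - [0,0,0.091]
    - [0,0,0.091]
    - [0,0,0.091]

```text
clock: 3.9
position: [0.4778, -0.1521, 0.2255]
tool_rot: [3.141, -0.0, 0.669]
force: [1.5, -1.3, -0.3]
grip_width: 0.04
finger_force: 0.0
```

```bash
cat >> h.py <<'E'
def projw(f,P):
    p=(np.asarray(f['view'])@np.r_[P,1])[:3]; F=f['img'].shape[0]/2/np.tan(np.radians(f['vfov'])/2)
    th=np.arctan2(np.hypot(p[0],p[1]),-p[2]); d=np.array([p[0],-p[1]])/np.hypot(p[0],p[1]); return np.array([f['cx'],f['cy']])+F*th*d
def rayw(f,u,v):
    V=np.asarray(f['view']);F=f['img'].shape[0]/2/np.tan(np.radians(f['vfov'])/2)
    a=np.array([u-f['cx'],v-f['cy']]); r=np.linalg.norm(a); th=r/F
    d=V[:3,:3].T@np.array([np.sin(th)*a[0]/r,-np.sin(th)*a[1]/r,-np.cos(th)]); return -V[:3,:3].T@V[:3,3],d
def onzw(f,u,v,z):
    o,d=rayw(f,u,v); return o+d*(z-o[2])/d[2]
E
cat > w.py <<'E'
from plan import *
import sys
f=bot.grab_frame('wrist'); np.save('w_%s.npy'%sys.argv[1],f,allow_pickle=True)
im=cv2.resize(f['img'][:,:,::-1],(800,600),interpolation=cv2.INTER_CUBIC)
k=800/560
def dot(P,c,n=''):
    u=projw(f,P)*k; cv2.circle(im,tuple(int(x) for x in u),3,c,-1); print(n,np.round(u/k,1))
for y in(-.05,0,.05): dot(Wp(CS,(-.137,y,.065)),(0,0,255),'bar')
for x,y in((-.105,.08),(-.105,-.08),(.105,-.08),(.105,.08)): dot(Wp(CS,(x,y,.068)),(255,0,0),'lid')
dot(Wp(H,(.07,0,.193)),(0,255,0),'tip');dot(Wp(H,(.07,0,.15)),(0,255,0),'bend');dot(Wp(H,(-.06,0,.151)),(0,255,0),'post')
cv2.imwrite('pics/w_%s.png'%sys.argv[1],im); st()
E
python3 w.py 1
```

```text
bar [298.3 260.9]
bar [303.5 214.4]
bar [308.9 163.7]
lid [346.2 136. ]
lid [325.2 289.5]
lid [486.7 291.9]
lid [519.4 164.9]
tip [135.5 -23.8]
bend [159.7  -1.8]
post [127.5 172.3]
3.95 [ 0.4751 -0.1561  0.2222] [-3.141  0.004  0.659] F [-6.4 -4.3 -5.9] w 0.0398 0.0 q [-0.295  0.402  0.649  1.955 -0.306  0.887 -0.399]
```

View pics/w_1.png

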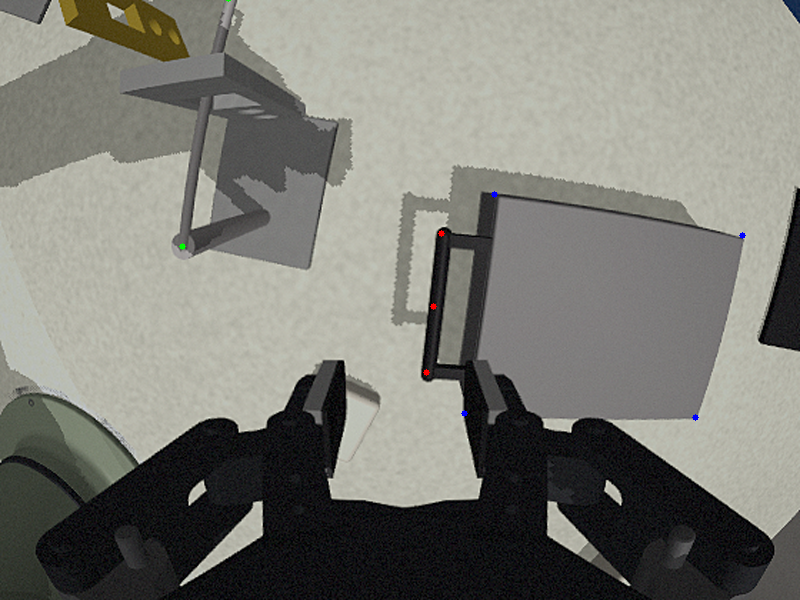

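Run:
```python
from plan import *
f=np.load('w_1.npy',allow_pickle=True).item(); k=.7
P=[onzw(f,u*k,v*k,.193) for u,v in((122,69),(222,53),(225,86),(123,95))]
print(np.round(P,4)); n=Wp(H,(1,0,0))-Wp(H,(0,0,0))
d=P[1]-P[0];print('len',np.linalg.norm(d),np.degrees(np.arctan2(d[1],d[0])));d=P[2]-P[3];print(np.linalg.norm(d),np.degrees(np.arctan2(d[1],d[0])))
m=np.mean(P,0); c,s=np.cos(H[2]),np.sin(H[2]); e=m[:2]-H[:2]; print(m,'hookframe',e@[c,s],e@[-s,c])
y=np.radians(33.3)
b=Wp(CS,(-.137,0,.065)); print(b)
plan([((b[0],b[1],.14),down(y),.022,4),((b[0],b[1],.049),down(y),.022,5)])
```

```text
[[ 0.4991  0.0171  0.193 ]
 [ 0.5282 -0.0215  0.193 ]
 [ 0.5181 -0.0316  0.193 ]
 [ 0.4903  0.0089  0.193 ]]
len 0.04833974358734779 -52.97663143313172
0.04911667035853711 -55.50494162959463
[ 0.50891133 -0.00677399  0.193     ] hookframe 0.0204564341245639 -0.0023011483599055353
[ 0.47383787 -0.18156855  0.065     ]
9 claw [.022,.022,.022,.022,.022,.022,.022,.022,.022] 
xyz [[-.004,.005,.021],[-.004,.005,.02],[-.004,.005,.021],[-.004,.005,.02],[0,0,.018],[0,0,.019],[0,0,.018],[0,0,.018],[0,0,.018]] 
twist [[0,.001,.019],[0,.001,.02],[0,.001,.019],[-.001,.001,.02],[0,0,-0],[0,0,-0],[0,0,-0],[0,0,-0],[0,0,-0]]
end [ 0.474 -0.182  0.049] [ 3.141 -0.     0.581]
```

Request:
apply_moves:
  claw: [0.022,0.022,0.022,0.022,0.022,0.022,0.022,0.022,0.022,0.022]
  xyz:
    - [-0.004,0.005,0.021]
    - [-0.004,0.005,0.02]
    - [-0.004,0.005,0.021]
    - [-0.004,0.005,0.02]
    - [0,0,0.018]
    - [0,0,0.019]
    - [0,0,0.018]
    - [0,0,0.018]
    - [0,0,0.018]
    - [0,0,0]
  twist:
    - [0,0.001,0.019]
    - [0,0.001,0.02]
    - [0,0.001,0.019]
    - [0,0.001,0.02]
    - [0,0,0]
    - [0,0,0]
    - [0,0,0]
    - [0,0,0]
    - [0,0,0]
    - [0,0,0]

```text
clock: 4.95
position: [0.4768, -0.1759, 0.0518]
tool_rot: [-3.139, -0.002, 0.595]
force: [-0.1, 0.0, 0.2]
grip_width: 0.0218
finger_force: 0.0
```

Request:
apply_moves:
  claw: [0.005,0.005,0.005,0.005]
  xyz:
    - [0,0,0]
    - [0,0,0]
    - [0,0,0]
    - [0,0,0]
  twist:
    - [0,0,0]
    - [0,0,0]
    - [0,0,0]
    - [0,0,0]
  force: 40

```text
clock: 5.35
position: [0.4792, -0.1788, 0.0549]
tool_rot: [3.136, -0.005, 0.593]
force: [3.9, -14.3, -4.7]
grip_width: 0.0094
finger_force: 39.1
```

```bash
cat > arc.py <<'E'
from plan import *
st()
s=bot.observe(); p=np.array(s['position']); q=rot(s['tool_rot'])
hz=Wp(CS,(.105,0,.06)); b=Wp(CS,(-.137,0,.064)); off=p-np.array([b[0],b[1],.064]); print('off',off)
a0=np.arctan2(.004,.242); ux=Wp(CS,(1,0,0))-Wp(CS,(0,0,0)); ux[2]=0
r=.242; w=[]
N=20
for i in range(1,N+1):
    a=a0+np.radians(76)*i/N
    w.append((hz-ux*r*np.cos(a)+[0,0,r*np.sin(a)]+off,q,.005,1))
plan(w)
E
python3 arc.py
```

```text
5.35 [ 0.4792 -0.1788  0.0549] [ 3.136 -0.005  0.593] F [  3.9 -14.3  -4.7] w 0.0094 39.1 q [-0.077  0.673  0.44   2.048 -0.554  0.529 -0.214]
off [ 0.00532566  0.00276388 -0.00912949]
20 claw [.005,.005,.005,.005,.005,.005,.005,.005,.005,.005,.005,.005,.005,.005,.005,.005,.005,.005,.005,.005] 
xyz [[0,.001,-.016],[0,.002,-.016],[0,.003,-.016],[0,.004,-.015],[0,.005,-.015],[0,.006,-.015],[0,.007,-.015],[0,.008,-.014],[0,.009,-.013],[0,.01,-.013],[0,.01,-.012],[0,.011,-.011],[0,.013,-.011],[0,.012,-.01],[0,.014,-.008],[0,.014,-.008],[-.001,.014,-.008],[0,.015,-.006],[0,.015,-.005],[0,.016,-.004]] 
twist [[0,0,0],[0,0,0],[0,0,0],[0,0,0],[0,0,0],[0,0,0],[0,0,0],[0,0,0],[0,0,0],[0,0,0],[0,0,0],[0,0,0],[0,0,0],[0,0,0],[0,0,0],[0,0,0],[0,0,0],[0,0,0],[0,0,0],[0,0,0]]
end [ 0.582 -0.336  0.287] [ 3.136 -0.005  0.593]
```

Request:
apply_moves:
  claw: [0.005,0.005,0.005,0.005,0.005,0.005,0.005,0.005,0.005,0.005]
  xyz:
    - [0,0.001,-0.016]
    - [0,0.002,-0.016]
    - [0,0.003,-0.016]
    - [0,0.004,-0.015]
    - [0,0.005,-0.015]
    - [0,0.006,-0.015]
    - [0,0.007,-0.015]
    - [0,0.008,-0.014]
    - [0,0.009,-0.013]
    - [0,0.01,-0.013]
  twist:
    - [0,0,0]
    - [0,0,0]
    - [0,0,0]
    - [0,0,0]
    - [0,0,0]
    - [0,0,0]
    - [0,0,0]
    - [0,0,0]
    - [0,0,0]
    - [0,0,0]

```text
clock: 6.35
position: [0.5099, -0.2263, 0.2031]
tool_rot: [3.132, -0.004, 0.593]
force: [24.5, -30.6, -38.2]
grip_width: 0.0094
finger_force: 38.6
```

Request:
apply_moves:
  claw: [0.005,0.005]
  xyz:
    - [0,0.004,0.003]
    - [0,0,0]
  twist:
    - [0,0,0]
    - [0,0,0]

```text
clock: 6.55
position: [0.5088, -0.2243, 0.1995]
tool_rot: [-3.137, -0.004, 0.594]
force: [-13.6, 11.2, 14.9]
grip_width: 0.0091
finger_force: 43.7
```

Request:
apply_moves:
  claw: [0.005,0.005,0.005,0.005,0.005]
  xyz:
    - [0,0.009,-0.013]
    - [0,0.01,-0.012]
    - [0,0.011,-0.011]
    - [0,0.013,-0.01]
    - [0,0.013,-0.009]
  twist:
    - [0,0,0]
    - [0,0,0]
    - [0,0,0]
    - [0,0,0]
    - [0,0,0]

```text
clock: 7.05
position: [0.5408, -0.2736, 0.2538]
tool_rot: [3.14, -0.002, 0.593]
force: [3.4, -10.9, -24.2]
grip_width: 0.0092
finger_force: 39.1
```

Request:
apply_moves:
  claw: [0.005,0.005,0.005,0.005,0.005,0.005]
  xyz:
    - [0,0.014,-0.006]
    - [0,0.014,-0.0075]
    - [0,0.0145,-0.006]
    - [0,0.015,-0.005]
    - [0,0.015,-0.0035]
    - [0,0,0]
  twist:
    - [0,0,0]
    - [0,0,0]
    - [0,0,0]
    - [0,0,0]
    - [0,0,0]
    - [0,0,0]

```text
clock: 7.65
position: [0.5812, -0.3347, 0.2834]
tool_rot: [3.139, -0.003, 0.592]
force: [-5.4, -3.9, 7.4]
grip_width: 0.0092
finger_force: 43.2
```

Run:
```python
from plan import *
st(); s=bot.observe(); h=Wp(CS,(.105,0,.06)); p=np.array(s['position'])+[0,0,-0]
ux=np.array([np.cos(CS[2]),np.sin(CS[2])]); dx=(h[:2]-p[:2])@ux; dz=p[2]+.012-.06; print(dx,dz,np.degrees(np.arctan2(dz,dx)),np.hypot(dx,dz))
```

```text
7.65 [ 0.5812 -0.3347  0.2834] [ 3.139e+00 -3.000e-03  5.920e-01] F [-5.4 -3.9  7.4] w 0.0092 43.2 q [ 0.06   0.63   0.635  1.431 -0.386  1.203 -0.237]
0.05509728841925171 0.2353707502768414 76.82501940374965 0.24173353362129435
```

Request:
apply_moves:
  claw: [0.04,0.04,0.04,0.04,0.04,0.04,0.04,0.04,0.04]
  xyz:
    - [0,0,0]
    - [0,0,0]
    - [0,0,-0.015]
    - [0,0,-0.025]
    - [0,0,-0.03]
    - [0,0,-0.03]
    - [0,0,0]
    - [0,0,0]
    - [0,0,0]
  twist:
    - [0,0,0]
    - [0,0,0]
    - [0,0,0]
    - [0,0,0]
    - [0,0,0]
    - [0,0,0]
    - [0,0,0]
    - [0,0,0]
    - [0,0,0]

```text
clock: 8.55
position: [0.5815, -0.3319, 0.3811]
tool_rot: [-3.141, -0.004, 0.595]
force: [0.2, -0.1, -0.3]
grip_width: 0.0403
finger_force: 0.0
```

Run:
```python
from plan import *
st(); y=np.radians(126)
plan([((.50,-.05,.33),down(y),.06,None),((.509,-.007,.28),down(y),.06,3)])
f=bot.grab_frame('top');g=bot.grab_frame('side')
k=4
def c(f,u0,v0,w,h): return cv2.resize(f['img'][v0:v0+h,u0:u0+w,::-1],None,fx=k,fy=k,interpolation=cv2.INTER_CUBIC)
for n,F in(('t',f),('s',g)):
  im=cv2.resize(F['img'][:,:,::-1],None,fx=4,fy=4,interpolation=cv2.INTER_CUBIC)
  for a in (60,70,80):
    for yy in(-.08,.08):
      P=Wp(CS,(.105-.21*np.cos(np.radians(a)),yy,.06+.21*np.sin(np.radians(a)))); u=proj(F,P)*4; cv2.circle(im,(int(u[0]),int(u[1])),3,(0,0,255) if a==70 else (255,0,0),-1)
  if n=='t': A=im[150*4:260*4,330*4:440*4]
  else: B=im[95*4:195*4,240*4:330*4]
H_=max(A.shape[0],B.shape[0]); pad=lambda x:cv2.copyMakeBorder(x,0,H_-x.shape[0],0,0,0)
cv2.imwrite('pics/lid.png',np.hstack([pad(A),pad(B)]))
```

```text
8.55 [ 0.5815 -0.3319  0.3811] [-3.141 -0.004  0.595] F [ 0.2 -0.1 -0.3] w 0.0403 0.0 q [ 0.055  0.571  0.667  1.28  -0.349  1.404 -0.276]
15 claw [.06,.06,.06,.06,.06,.06,.06,.06,.06,.06,.06,.06,.06,.06,.06] 
xyz [[.008,-.023,.004],[.01,-.022,.005],[.014,-.021,.004],[.016,-.018,.004],[.018,-.017,.005],[.02,-.013,.004],[.022,-.011,.004],[.023,-.008,.004],[.024,-.004,.005],[.025,-.001,.004],[.024,.002,.004],[.024,.005,.004],[.01,.011,.017],[.01,.011,.017],[.01,.01,.016]] 
twist [[0,0,-.134],[0,-.001,-.133],[.001,0,-.134],[0,0,-.134],[0,-.001,-.133],[0,0,-.134],[0,0,-.134],[0,0,-.133],[.001,-.001,-.134],[0,0,-.134],[0,0,-.133],[0,-.001,-.134],[0,0,-0],[0,0,-0],[0,0,-0]]
end [ 0.509 -0.007  0.28 ] [3.141 0.    2.199]
```

View pics/lid.png

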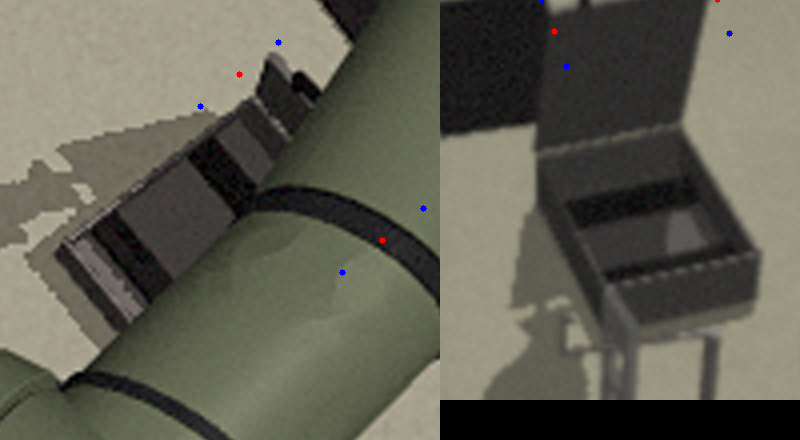

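Request:
apply_moves:
  claw: [0.06,0.06,0.06,0.06,0.06,0.06,0.06,0.06,0.06,0.06,0.06,0.06,0.06,0.06,0.06]
  xyz:
    - [0.008,-0.023,0.004]
    - [0.01,-0.022,0.005]
    - [0.014,-0.021,0.004]
    - [0.016,-0.018,0.004]
    - [0.018,-0.017,0.005]
    - [0.02,-0.013,0.004]
    - [0.022,-0.011,0.004]
    - [0.023,-0.008,0.004]
    - [0.024,-0.004,0.005]
    - [0.025,-0.001,0.004]
    - [0.024,0.002,0.004]
    - [0.024,0.005,0.004]
    - [0.01,0.011,0.017]
    - [0.01,0.011,0.017]
    - [0.01,0.01,0.016]
  twist:
    - [0,0,-0.134]
    - [0,0,-0.134]
    - [0,0,-0.134]
    - [0,0,-0.134]
    - [0,0,-0.134]
    - [0,0,-0.134]
    - [0,0,-0.134]
    - [0,0,-0.134]
    - [0,0,-0.134]
    - [0,0,-0.134]
    - [0,0,-0.134]
    - [0,0,-0.134]
    - [0,0,0]
    - [0,0,0]
    - [0,0,0]

```text
clock: 10.15
position: [0.5082, -0.0066, 0.2799]
tool_rot: [3.138, -0.0, 2.203]
force: [-0.2, 0.0, 0.1]
grip_width: 0.06
finger_force: 0.0
```

```bash
cat > w2.py <<'E'
from plan import *
import sys
st()
f=bot.grab_frame('wrist'); np.save('w_%s.npy'%sys.argv[1],f,allow_pickle=True)
im=cv2.resize(f['img'][:,:,::-1],(800,600),interpolation=cv2.INTER_CUBIC)
k=800/560
def dot(P,c,n=''):
    u=projw(f,P)*k; cv2.circle(im,tuple(int(x) for x in u),2,c,-1)
for P in [(.07,0,.193),(.07,0,.15),(-.06,0,.15)]: dot(Wp(H,P),(0,255,0))
m=np.array([.509,-.0068,.193]); n=np.array([np.cos(.628),np.sin(.628),0]); t=np.array([-n[1],n[0],0])
for a in(-1,1):
    for b in(-1,1): dot(m+a*.005*n+b*.025*t,(0,0,255))
cv2.imwrite('pics/w_%s.png'%sys.argv[1],im)
E
python3 w2.py 2
```

```text
10.15 [ 0.5082 -0.0066  0.2799] [ 3.138 -0.     2.203] F [-0.2  0.   0.1] w 0.06 0.0 q [-0.297  0.285  0.244  1.855 -0.083  1.008  0.614]
```

View pics/w_2.png

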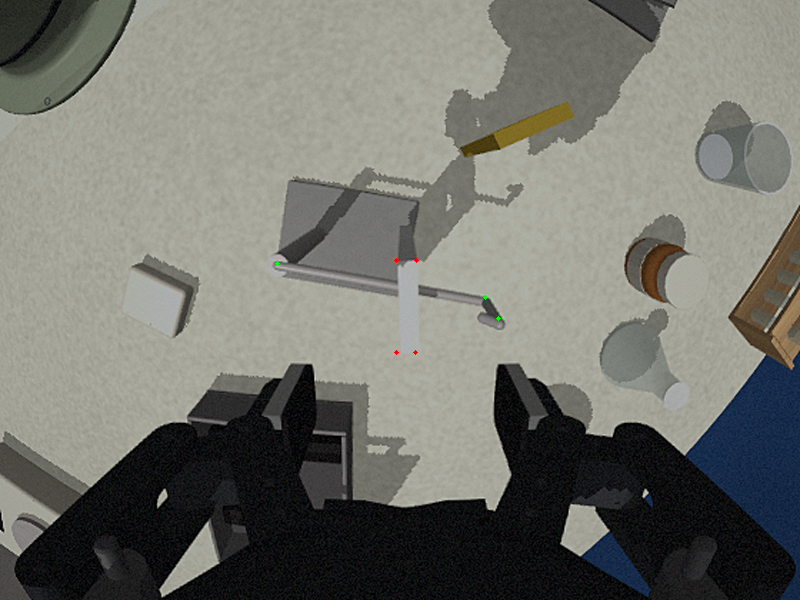

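Request:
apply_moves:
  claw: [0.03,0.03,0.03,0.03,0.03,0.03,0.03,0.03,0.03]
  xyz:
    - [0,0.001,0]
    - [0,0,0.01]
    - [0,0,0.018]
    - [0,0,0.018]
    - [0,0,0.018]
    - [0,0,0.018]
    - [0,0,0.018]
    - [0,0,0.013]
    - [0,0,0]
  twist:
    - [0,0,0]
    - [0,0,0]
    - [0,0,0]
    - [0,0,0]
    - [0,0,0]
    - [0,0,0]
    - [0,0,0]
    - [0,0,0]
    - [0,0,0]

```text
clock: 11.1
position: [0.5089, -0.0073, 0.1666]
tool_rot: [3.14, -0.001, 2.202]
force: [-0.2, -0.1, 0.3]
grip_width: 0.0299
finger_force: 0.0
```

Request:
apply_moves:
  claw: [0.004,0.004,0.004,0.004]
  xyz:
    - [0,0,0]
    - [0,0,0]
    - [0,0,0]
    - [0,0,0]
  twist:
    - [0,0,0]
    - [0,0,0]
    - [0,0,0]
    - [0,0,0]
  force: 70

```text
clock: 11.5
position: [0.51, -0.0067, 0.1685]
tool_rot: [3.137, 0.001, 2.202]
force: [-0.0, -2.9, 6.6]
grip_width: 0.0088
finger_force: 70.0
```

Run:
```python
from plan import *
st()
```

```text
11.5 [ 0.51   -0.0067  0.1685] [3.137e+00 1.000e-03 2.202e+00] F [-0.  -2.9  6.6] w 0.0088 70.0 q [-0.264  0.432  0.212  1.974 -0.133  0.744  0.659]
```

```bash
cat > kin.py <<'E'
from plan import *
from scipy.optimize import least_squares as LS
D=[([0.2271,0.5823,0.2313],[-3.1416,0,2.7697],[-1.2692,.5214,-.0363,1.5995,.0212,1.0211,-.1128]),
([.4751,-.1561,.2222],[-3.141,.004,.659],[-0.295,0.402,0.649,1.955,-0.306,0.887,-0.399]),
([.4792,-.1788,.0549],[3.136,-.005,.593],[-0.077,0.673,0.44,2.048,-0.554,0.529,-0.214]),
([.5812,-.3347,.2834],[3.139,-.003,.592],[0.06,0.63,0.635,1.431,-0.386,1.203,-0.237]),
([.5815,-.3319,.3811],[-3.141,-.004,.595],[0.055,0.571,0.667,1.28,-0.349,1.404,-0.276]),
([.5082,-.0066,.2799],[3.138,0,2.203],[-0.297,0.285,0.244,1.855,-0.083,1.008,0.614]),
([.51,-.0067,.1685],[3.137,.001,2.202],[-0.264,0.432,0.212,1.974,-0.133,0.744,0.659])]
def fk(q,g,y7=np.pi/2):
    sg=[-1,1,-1,1,-1,1,-1]; Rm=R.identity(); p=np.array([0,0,g[0]])
    seg={1:0,2:g[4]}
    Rm=R.from_euler('ZY',[-q[0],q[1]]); p=p+Rm.apply([g[4],g[6],g[1]])
    Rm=Rm*R.from_euler('ZY',[-q[2],q[3]]); p=p+Rm.apply([g[5],g[7],g[2]])
    Rm=Rm*R.from_euler('ZY',[-q[4],q[5]]); Rm=Rm*R.from_euler('Z',-q[6]+y7); p=p+Rm.apply([0,0,g[3]])
    return p,Rm
def res(g):
    o=[]
    for P,O,q in D:
        p,Rm=fk(q,g,g[8]); o+=list(p-P)+list(.3*(Rm.inv()*rot(O)).as_rotvec())
    return np.array(o)
if __name__=='__main__':
    b=None
    for y7 in(np.pi/2,-np.pi/2,0,np.pi):
        r=LS(res,[.3,.4,.4,.2,0,0,0,0,y7])
        if b is None or r.cost<b.cost:b=r
    print(np.round(b.x,4),b.cost,np.round(b.fun.reshape(-1,6),3)); np.save('g.npy',b.x)
E
python3 kin.py
```

```text
[ 2.904e-01  5.299e-01  4.205e-01  2.987e-01 -2.000e-04 -4.000e-04
 -2.130e-02 -3.790e-02  1.571e+00] 5.239049442909753e-07 [[ 0. -0.  0. -0.  0. -0.]
 [-0.  0. -0. -0.  0.  0.]
 [-0. -0. -0. -0.  0. -0.]
 [ 0.  0.  0. -0.  0.  0.]
 [-0. -0.  0.  0.  0. -0.]
 [ 0. -0.  0.  0. -0. -0.]
 [-0.  0.  0.  0. -0.  0.]]
```

```bash
cat > ik.py <<'E'
from kin import *
g=np.load('g.npy')
LO=np.array([-2.91,-.3,-1.5,.17,-1.26,.16,-2.52]);HI=np.array([2.91,2.13,1.42,2.43,4.41,1.93,2.52])
def ik(P,Q,q0):
    f=lambda q:np.r_[(lambda a:np.r_[a[0]-P,.3*(a[1].inv()*Q).as_rotvec()])(fk(q,g,g[8])),1e-4*(q-q0)]
    r=LS(f,np.clip(q0,LO+.01,HI-.01),bounds=(LO,HI)); e=np.linalg.norm(r.fun[:6]); return r.x,e
def frame(x,y,z): return R.from_matrix(np.c_[x,y,z])
def tiltpose(org_wc,yaw,th):   # top grip: plate leaning th, yaw; returns tool R, pz, px
    u=np.array([np.cos(yaw),np.sin(yaw),0]);Z=np.array([0,0,1.])
    pz=-np.sin(th)*u+np.cos(th)*Z; px=np.cos(th)*u+np.sin(th)*Z
    tz=-pz;ty=px;tx=np.cross(ty,tz); return frame(tx,ty,tz),pz,px
E
cat > feas.py <<'E'
from ik import *
q=np.array(bot.observe()['qpos']); G=.1335
def hookpose(C,off,th,adv=0):
    Q,pz,px=tiltpose(0,H[2],th); wc=Wp(H,C)-off*pz+adv*px; return wc+(G-.096)*pz,Q
for n,a in [('lift',((.021,0,.15),.008,0)),('t20',((.021,0,.15),.008,np.radians(22))),('t45',((.021,0,.15),.008,np.radians(45))),('sl',((.037,0,.15),.008,np.radians(45))),('adv',((.037,0,.15),.008,np.radians(45),.06)),('adv2',((.037,0,.15),.008,np.radians(45),.13))]:
    P,Q=hookpose(*a); q,e=ik(P,Q,q); print(n,np.round(P,3),np.round(Q.as_euler('xyz'),3),np.round(q,2),round(e,4))
seat=Wp(RS,(.109,0,.047)); Q,pz,px=tiltpose(0,RS[2],np.pi/6)
for d in(.08,0): 
    P=seat+pz*(G+d); q,e=ik(P,Q,q); print('rest',np.round(P,3),np.round(Q.as_euler('xyz'),3),np.round(q,2),round(e,4))
rx=np.array([np.cos(RS[2]),np.sin(RS[2]),0]);ry=np.array([-rx[1],rx[0],0]);Z=np.array([0,0,1.])
cx=np.array([np.cos(CS[2]),np.sin(CS[2]),0]);cy=np.array([-cx[1],cx[0],0])
q0=q
for al in(90,100,110,120,135):
  for sg in(1,-1):
    A=np.radians(-al); tz=np.cos(A)*rx+np.sin(A)*Z; ty=sg*ry; Qg=frame(np.cross(ty,tz),ty,tz)
    P=seat+pz*.09+tz*.014; q1,e1=ik(P-tz*.12,Qg,q0); q2,e2=ik(P,Qg,q1)
    # final: plate pz -> -cx, front normal px -> Z, y
    M0=np.c_[px,np.cross(pz,px),pz]; M1=np.c_[Z,np.cross(-cx,Z),-cx]; Rr=R.from_matrix(M1@M0.T); Qf=Rr*Qg
    tf=Rr.apply(tz); org=Wp(CS,(.079,0,.031)); Pf=org-cx*.09+tf*.014
    q3,e3=ik(Pf-tf*0+Z*.15,Qf,q2); q4,e4=ik(Pf,Qf,q3)
    print(al,sg,[round(x,4) for x in(e1,e2,e3,e4)],np.round(q2,2),np.round(q4,2))
E
python3 feas.py
```

```text
lift [ 0.508 -0.004  0.18 ] [3.142 0.    2.033] [-0.31  0.42  0.26  1.97 -0.15  0.77  0.5 ] 0.0
t20 [ 0.498 -0.009  0.177] [2.758 0.    2.033] [ 0.08  0.3  -0.09  2.22 -0.48  0.31  0.89] 0.0
t45 [ 0.49  -0.014  0.171] [2.356 0.    2.033] [ 0.97  0.44 -0.9   2.31 -1.26  0.16  1.92] 0.0487
sl [ 0.504 -0.007  0.171] [2.356 0.    2.033] [ 0.89  0.43 -0.85  2.28 -1.26  0.16  1.89] 0.0492
adv [0.542 0.012 0.213] [2.356 0.    2.033] [ 0.73  0.36 -0.76  2.23 -1.26  0.16  1.78] 0.0318
adv2 [0.586 0.034 0.263] [2.356 0.    2.033] [ 0.54  0.3  -0.62  2.16 -1.26  0.16  1.67] 0.0106
rest [0.444 0.332 0.232] [ 2.618 -0.     1.743] [-1.84  0.66  1.32  2.17 -0.98  0.45  0.27] 0.0
rest [0.483 0.339 0.163] [ 2.618 -0.     1.743] [-1.57  0.68  0.99  2.15 -1.15  0.26  0.43] 0.0
90 1 [np.float64(0.0), np.float64(0.0), np.float64(0.0), np.float64(0.0)] [-1.13  0.76  0.68  1.76 -0.62  0.84  1.59] [ 0.1   0.96 -0.05  2.23  2.22  1.11 -1.59]
90 -1 [np.float64(0.0), np.float64(0.0), np.float64(0.0719), np.float64(0.0986)] [-1.35  1.06  1.2   1.78 -1.1   1.15 -1.18] [-0.78  1.52  1.15  2.02 -1.26  0.16 -1.89]

[... 627 characters left out ...]
3  1.03  0.86  2.02 -1.26  0.16 -1.35]
120 1 [np.float64(0.0), np.float64(0.0), np.float64(0.0), np.float64(0.027)] [-0.91  0.97  0.6   1.38 -0.6   1.5   1.57] [-0.26  0.91  0.7   2.03 -1.26  0.16  1.94]
120 -1 [np.float64(0.0), np.float64(0.0), np.float64(0.0), np.float64(0.027)] [-1.1   1.2   1.11  1.39 -0.95  1.73 -1.3 ] [-0.26  0.91  0.7   2.03 -1.26  0.16 -1.2 ]
135 1 [np.float64(0.016), np.float64(0.0), np.float64(0.0), np.float64(0.0)] [-0.46  1.02 -0.22  1.16 -0.14  1.69  1.13] [ 0.12  0.77  0.28  1.94 -0.11  0.24  0.98]
135 -1 [np.float64(0.016), np.float64(0.0), np.float64(0.0), np.float64(0.0)] [-0.46  1.02 -0.22  1.16 -0.14  1.69 -2.01] [ 0.12  0.77  0.28  1.94 -0.11  0.24 -2.16]
```

```bash
cat > seq.py <<'E'
from ik import *
Z=np.array([0,0,1.]); BE=np.radians(18); GZ=.140; TD=.022
def toolof(wc,yaw,th,sg,be=BE,gz=GZ,td=TD):
    """width grip: plate window centre wc, yaw, lean th -> TCP pos, R"""
    u=np.array([np.cos(yaw),np.sin(yaw),0]); pz=-np.sin(th)*u+np.cos(th)*Z; px=np.cos(th)*u+np.sin(th)*Z; py=np.cross(pz,px)
    tz=-np.cos(be)*pz-np.sin(be)*px; ty=sg*py
    return wc+(gz-.096)*pz+td*tz, frame(np.cross(ty,tz),ty,tz), pz,px,tz
HB=H.copy(); HB[:2]+=.0012*np.array([np.cos(H[2]),np.sin(H[2])])
seat=Wp(RS,(.109,0,.047))
if __name__=='__main__':
  for sg in(1,-1):
    q=np.array(bot.observe()['qpos'])
    yp=np.radians(36); m=np.array([.5098,-.0067,.131])
    def go(n,P,Q):
        global q
        q,e=ik(P,Q,q); print(sg,n,np.round(P,3),np.round(Q.as_euler('xyz'),2),np.round(q,2),round(e,4))
    P,Q,pz,px,tz=toolof(m,yp,0,sg); go('pre',P-tz*.11,Q); go('grasp',P,Q)
    hw=lambda x,th,off,adv=0:Wp(HB,(x,0,.15))-off*np.array([-np.sin(th)*np.cos(H[2]),-np.sin(th)*np.sin(H[2]),np.cos(th)])+adv*np.array([np.cos(th)*np.cos(H[2]),np.cos(th)*np.sin(H[2]),np.sin(th)])
    for n,x,t,o,a in [('lift',.021,0,.008,0),('t',.021,44,.008,0),('sl',.036,44,.008,0),('adv',.036,44,.008,.13)]:
        t=np.radians(t);P,Q,*_=toolof(hw(x,t,o,a),H[2],t,sg); go(n,P,Q)
    for d in(.08,0):
        t=np.pi/6; P,Q,pz,*_=toolof(seat,RS[2],t,sg); P=P+pz*(.096+d); go('rest',P,Q)
E
python3 seq.py
```

```text
1 pre [0.532 0.009 0.259] [-3.14 -0.31 -2.51] [-0.17  0.48 -0.05  1.63  0.15  1.32  1.93] 0.0
1 grasp [ 0.504 -0.011  0.154] [-3.14 -0.31 -2.51] [-0.14  0.56 -0.05  1.8   0.18  1.07  1.9 ] 0.0
1 lift [ 0.503 -0.007  0.165] [-3.14 -0.31 -2.68] [-0.14  0.56 -0.02  1.78  0.11  1.11  1.8 ] 0.0
1 t [ 0.496 -0.011  0.156] [-3.14  0.45 -2.68] [ 0.61  0.4  -0.71  2.27  0.42  0.16  1.63] 0.0
1 sl [ 0.509 -0.004  0.156] [-3.14  0.45 -2.68] [ 0.57  0.41 -0.69  2.24  0.42  0.17  1.61] 0.0
1 adv [0.593 0.038 0.246] [-3.14  0.45 -2.68] [ 0.54  0.39 -0.79  1.97  0.31  0.47  1.64] 0.0
1 rest [0.445 0.332 0.216] [-3.14  0.21 -2.97] [-0.32  0.41 -0.64  1.92  0.55  0.8   0.47] 0.0
1 rest [0.485 0.339 0.147] [-3.14  0.21 -2.97] [-0.36  0.55 -0.56  1.9   0.67  0.7   0.41] 0.0
-1 pre [0.532 0.009 0.259] [3.14 0.31 0.63] [-0.69  0.6   0.75  1.66 -0.21  1.3  -0.83] 0.0
-1 grasp [ 0.504 -0.011  0.154] [3.14 0.31 0.63] [-0.64  0.68  0.69  1.83 -0.27  1.05 -0.78] 0.0
-1 lift [ 0.503 -0.007  0.165] [3.14 0.31 0.46] [-0.63  0.68  0.72  1.8  -0.31  1.11 -0.9 ] 0.0
-1 t [ 0.496 -0.011  0.156] [ 3.14 -0.45  0.46] [-0.02  0.34  0.06  2.3  -1.15  0.25  0.02] 0.0
-1 sl [ 0.509 -0.004  0.156] [ 3.14 -0.45  0.46] [-0.04  0.35  0.06  2.27 -1.12  0.25 -0.04] 0.0
-1 adv [0.593 0.038 0.246] [ 3.14 -0.45  0.46] [-0.4   0.33  0.4   2.01 -0.68  0.5  -0.6 ] 0.0
-1 rest [0.445 0.332 0.216] [ 3.14 -0.21  0.17] [-1.48  0.52  0.93  1.98 -0.49  0.7  -1.7 ] 0.0
-1 rest [0.485 0.339 0.147] [ 3.14 -0.21  0.17] [-1.3   0.64  0.77  1.95 -0.61  0.59 -1.59] 0.0
```

Request:
apply_moves:
  claw: [0.03,0.03,0.03,0.03,0.03,0.03,0.03,0.03]
  xyz:
    - [0,0,0]
    - [0,0,0]
    - [0,0,-0.01]
    - [0,0,-0.025]
    - [0,0,-0.03]
    - [0,0,-0.03]
    - [0,0,-0.03]
    - [0,0,-0.02]
  twist:
    - [0,0,0]
    - [0,0,0]
    - [0,0,0]
    - [0,0,0]
    - [0,0,0]
    - [0,0,0]
    - [0,0,0]
    - [0,0,0]

```text
clock: 12.3
position: [0.5093, -0.0068, 0.3156]
tool_rot: [3.136, 0.001, 2.203]
force: [0.0, 1.0, 0.0]
grip_width: 0.03
finger_force: 0.0
```

```bash
sed -i 's/BE=np.radians(18)/BE=np.radians(22)/' seq.py
cat > n1.py <<'E'
from seq import *
st(); m=np.array([.5098,-.0067,.131]); P,Q,pz,px,tz=toolof(m,np.radians(36),0,-1)
plan([(P-tz*.12,Q,.075,None),(P,Q,.075,7)])
E
python3 n1.py
```

```text
12.3 [ 0.5093 -0.0068  0.3156] [3.136e+00 1.000e-03 2.203e+00] F [0. 1. 0.] w 0.03 0.0 q [-0.307  0.25   0.253  1.805 -0.073  1.09   0.604]
19 claw [.075,.075,.075,.075,.075,.075,.075,.075,.075,.075,.075,.075,.075,.075,.075,.075,.075,.075,.075] 
xyz [[0,.003,.004],[0,.003,.004],[.002,.003,.004],[.001,.003,.004],[.002,.003,.004],[.003,.003,.003],[.003,.003,.004],[.003,.002,.003],[.003,.002,.003],[.004,.001,.003],[.005,.001,.003],[.004,.001,.003],[0,0,.017],[0,0,.017],[0,0,.017],[0,0,.018],[0,0,.017],[0,0,.017],[0,0,.017]] 
twist [[.026,-.025,.129],[.025,-.026,.13],[.026,-.025,.129],[.025,-.026,.129],[.026,-.025,.13],[.026,-.025,.129],[.025,-.026,.13],[.026,-.025,.129],[.025,-.026,.129],[.026,-.025,.13],[.026,-.025,.129],[.025,-.026,.129],[0,0,0],[0,0,0],[0,0,0],[0,0,0],[0,0,0],[0,0,0],[0,0,0]]
end [ 0.503 -0.012  0.155] [3.141 0.384 0.629]
```

Request:
apply_moves:
  claw: [0.075,0.075,0.075,0.075,0.075,0.075,0.075,0.075,0.075,0.075,0.075,0.075,0.075]
  xyz:
    - [0,0.003,0.004]
    - [0,0.003,0.004]
    - [0.002,0.003,0.004]
    - [0.001,0.003,0.004]
    - [0.002,0.003,0.004]
    - [0.003,0.003,0.003]
    - [0.003,0.003,0.004]
    - [0.003,0.002,0.003]
    - [0.003,0.002,0.003]
    - [0.004,0.001,0.003]
    - [0.005,0.001,0.003]
    - [0.004,0.001,0.003]
    - [0,0,0]
  twist:
    - [0.026,-0.025,0.129]
    - [0.025,-0.026,0.13]
    - [0.026,-0.025,0.129]
    - [0.025,-0.026,0.129]
    - [0.026,-0.025,0.13]
    - [0.026,-0.025,0.129]
    - [0.025,-0.026,0.13]
    - [0.026,-0.025,0.129]
    - [0.025,-0.026,0.129]
    - [0.026,-0.025,0.13]
    - [0.026,-0.025,0.129]
    - [0.025,-0.026,0.129]
    - [0,0,0]

```text
clock: 13.6
position: [0.5396, 0.0152, 0.2626]
tool_rot: [-3.141, 0.388, 0.627]
force: [-0.3, 0.2, -0.3]
grip_width: 0.0754
finger_force: 0.0
```

```bash
cat > n2.py <<'E'
from seq import *
st(); m=np.array([.5098,-.0067,.131]); P,Q,pz,px,tz=toolof(m,np.radians(36),0,-1)
plan([(P-tz*.12,Q,.075,1),(P,Q,.075,7)])
f=bot.grab_frame('wrist'); im=cv2.resize(f['img'][:,:,::-1],(800,600),interpolation=cv2.INTER_CUBIC)
def dot(P,c): u=projw(f,P)/.7; cv2.circle(im,tuple(int(x) for x in u),2,c,-1)
for X in [(.07,0,.193),(.07,0,.15),(-.06,0,.15)]: dot(Wp(HB,X),(0,255,0))
n=np.array([np.cos(.628),np.sin(.628),0]); t=np.array([-n[1],n[0],0])
for a in(-1,1):
    for b in(-1,1): dot(m+[0,0,.062]+a*.005*n+b*.025*t,(0,0,255))
cv2.imwrite('pics/w_3.png',im); np.save('w_3.npy',f,allow_pickle=True)
E
python3 n2.py
```

```text
13.6 [0.5396 0.0152 0.2626] [-3.141  0.388  0.627] F [-0.3  0.2 -0.3] w 0.0754 0.0 q [-0.596  0.62   0.589  1.555 -0.12   1.388 -0.944]
8 claw [.075,.075,.075,.075,.075,.075,.075,.075] 
xyz [[-.002,0,-.003],[0,0,.017],[0,0,.017],[0,0,.017],[0,0,.018],[0,0,.017],[0,0,.017],[.001,0,.017]] 
twist [[-.001,.004,-.001],[0,0,-0],[0,0,-0],[0,0,-0],[0,0,-0],[0,0,-0],[0,0,-0],[0,0,-0]]
end [ 0.503 -0.011  0.155] [3.141 0.384 0.628]
```

View pics/w_3.png

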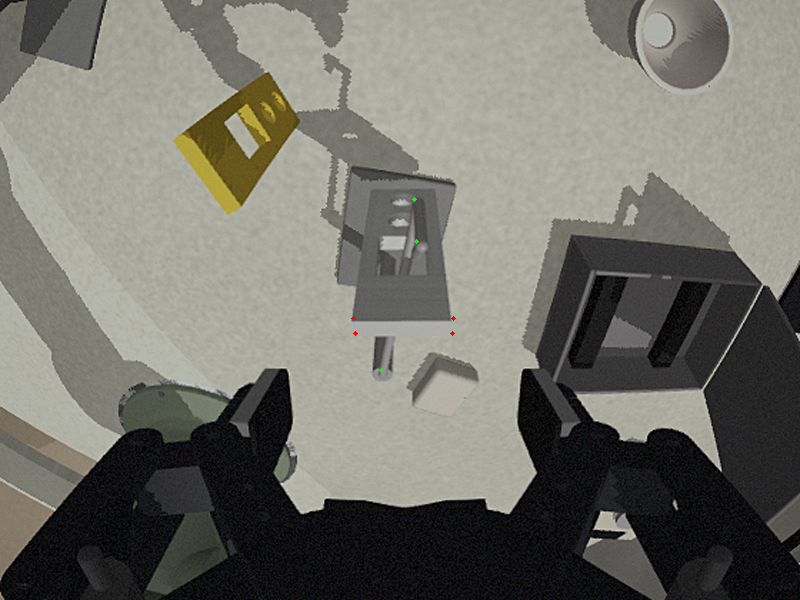

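Request:
apply_moves:
  claw: [0.075,0.075,0.075,0.075,0.075,0.075,0.075,0.075,0.075]
  xyz:
    - [-0.002,0,-0.003]
    - [0,0,0.017]
    - [0,0,0.017]
    - [0,0,0.017]
    - [0,0,0.018]
    - [0,0,0.017]
    - [0,0,0.017]
    - [0.001,0,0.017]
    - [0,0,0]
  twist:
    - [-0.001,0.004,-0.001]
    - [0,0,0]
    - [0,0,0]
    - [0,0,0]
    - [0,0,0]
    - [0,0,0]
    - [0,0,0]
    - [0,0,0]
    - [0,0,0]

```text
clock: 14.55
position: [0.5023, -0.0115, 0.1547]
tool_rot: [-3.139, 0.383, 0.633]
force: [0.1, 0.6, 0.3]
grip_width: 0.0747
finger_force: 0.0
```

Request:
apply_moves:
  claw: [0.04,0.04,0.04,0.04,0.04]
  xyz:
    - [0,0,0]
    - [0,0,0]
    - [0,0,0]
    - [0,0,0]
    - [0,0,0]
  twist:
    - [0,0,0]
    - [0,0,0]
    - [0,0,0]
    - [0,0,0]
    - [0,0,0]
  force: 90

```text
clock: 15.05
position: [0.504, -0.0111, 0.1563]
tool_rot: [3.142, 0.381, 0.631]
force: [-1.9, 0.9, 9.2]
grip_width: 0.0488
finger_force: 91.2
```

```bash
cat > n3.py <<'E'
from seq import *
st(); s=bot.observe()
# actual grip: assume plate upright at m; tool actual -> residual offset
m=np.array([.5098,-.0067,.131]); P,Q,pz,px,tz=toolof(m,np.radians(36),0,-1)
print('tcp off',np.round(np.array(s['position'])-P,4))
hw=lambda x,th,off,adv=0:Wp(HB,(x,0,.15))-off*np.array([-np.sin(th)*np.cos(H[2]),-np.sin(th)*np.sin(H[2]),np.cos(th)])+adv*np.array([np.cos(th)*np.cos(H[2]),np.cos(th)*np.sin(H[2]),np.sin(th)])
w=[]
P0=toolof(m+[0,0,.011],np.radians(36),0,-1); w.append((P0[0],P0[1],.04,2))
N=10
for i in range(1,N+1):
    t=np.radians(43)*i/N; y=np.radians(36)+(H[2]-np.radians(36))*i/N
    P,Q,*_=toolof(hw(.0215,t,.008),y,t,-1); w.append((P,Q,.04,1))
t=np.radians(43)
P,Q,*_=toolof(hw(.036,t,.008),H[2],t,-1); w.append((P,Q,.04,2))
P,Q,*_=toolof(hw(.036,t,.008,.13),H[2],t,-1); w.append((P,Q,.04,10))
plan(w)
E
python3 n3.py
```

```text
15.05 [ 0.504  -0.0111  0.1563] [3.142 0.381 0.631] F [-1.9  0.9  9.2] w 0.0488 91.2 q [-0.563  0.682  0.552  1.76  -0.151  1.114 -0.911]
tcp off [0.0009 0.0004 0.0016]
20 claw [.04,.04,.04,.04,.04,.04,.04,.04,.04,.04,.04,.04,.04,.04,.04,.04,.04,.04,.04,.04] 
xyz [[-.002,0,-.004],[-.002,0,-.004],[0,-.003,0],[0,0,.001],[-.001,0,.001],[-.001,0,.001],[-.001,0,.001],[-.001,0,.001],[-.001,-.001,.001],[0,0,.001],[-.001,0,.001],[-.001,-.001,.001],[.007,0,.003],[.006,0,.003],[.012,0,-.005],[.012,0,-.005],[.012,0,-.005],[.012,0,-.005],[.012,0,-.005],[.013,0,-.004]] 
twist [[.001,-.002,.001],[0,-.001,.002],[.006,.075,.015],[.004,.075,.016],[.003,.075,.016],[.002,.075,.017],[.001,.075,.017],[0,.075,.016],[-.002,.075,.017],[-.003,.075,.016],[-.004,.075,.016],[-.006,.075,.016],[0,0,-0],[0,0,-0],[0,0,-0],[0,0,-0],[0,0,-0],[0,0,-0],[0,0,-0],[0,0,-0]]
4 claw [.04,.04,.04,.04] 
xyz [[.012,0,-.005],[.012,0,-.005],[.012,0,-.005],[.012,0,-.005]] 
twist [[0,0,-0],[0,0,-0],[0,0,-0],[0,0,-0]]
end [0.593 0.038 0.244] [ 3.141 -0.366  0.462]
```

Request:
apply_moves:
  claw: [0.04,0.04,0.04,0.04,0.04,0.04,0.04]
  xyz:
    - [-0.002,0,-0.005]
    - [-0.002,0,-0.005]
    - [0,-0.003,0]
    - [0,0,0.001]
    - [-0.001,0,0.001]
    - [-0.001,0,0.001]
    - [-0.001,0,0.001]
  twist:
    - [0,0,0]
    - [0,0,0]
    - [0.006,0.075,0.015]
    - [0.004,0.075,0.016]
    - [0.003,0.075,0.016]
    - [0.002,0.075,0.017]
    - [0.001,0.075,0.017]

```text
clock: 15.75
position: [0.4988, -0.011, 0.1631]
tool_rot: [3.141, 0.003, 0.547]
force: [-0.5, 0.1, -2.8]
grip_width: 0.0487
finger_force: 93.0
```

Request:
apply_moves:
  claw: [0.04,0.04,0.04,0.04,0.04,0.04]
  xyz:
    - [-0.001,0,0.001]
    - [-0.001,-0.001,0.001]
    - [0,0,0.001]
    - [-0.001,0,0.001]
    - [-0.001,-0.001,0.001]
    - [0,0,0]
  twist:
    - [0,0.075,0.016]
    - [-0.002,0.075,0.017]
    - [-0.003,0.075,0.016]
    - [-0.004,0.075,0.016]
    - [-0.006,0.075,0.016]
    - [0,0,0]

```text
clock: 16.35
position: [0.4935, -0.0124, 0.1571]
tool_rot: [-3.14, -0.368, 0.46]
force: [0.1, -0.6, -2.9]
grip_width: 0.0481
finger_force: 93.3
```

```bash
cat > n4.py <<'E'
from seq import *
st()
t=np.radians(43)
ud=np.array([-np.sin(t)*np.cos(H[2]),-np.sin(t)*np.sin(H[2]),np.cos(t)])
px=np.array([np.cos(t)*np.cos(H[2]),np.cos(t)*np.sin(H[2]),np.sin(t)]); 
C=Wp(HB,(.0215,0,.15))-.008*ud
P,Q,*_=toolof(C,H[2],t,-1); s=bot.observe(); print('err',np.round(np.array(s['position'])-P,4),np.round((Q.inv()*rot(s['tool_rot'])).as_rotvec(),3))
f=bot.grab_frame('side');g=bot.grab_frame('top')
def crop(f,u0,v0,w,h,k=7):
    im=cv2.resize(f['img'][:,:,::-1],None,fx=k,fy=k,interpolation=cv2.INTER_CUBIC)
    b=C+(-.096)*ud; py=np.cross(ud,px)
    for zz in(0,.074,.118,.158):
        for y in(-.025,.025):
            u=proj(f,b+zz*ud+y*py)*k; cv2.circle(im,(int(u[0]),int(u[1])),2,(0,0,255),-1)
    for X in [(.07,0,.193),(.07,0,.15),(-.06,0,.15)]:
        u=proj(f,Wp(HB,X))*k; cv2.circle(im,(int(u[0]),int(u[1])),2,(0,255,0),-1)
    return im[v0*k:(v0+h)*k,u0*k:(u0+w)*k]
cv2.imwrite('pics/tilt.png',np.hstack([crop(f,255,150,57,80),crop(g,275,185,57,80)]))
E
python3 n4.py
```

```text
16.35 [ 0.4935 -0.0124  0.1571] [-3.14  -0.368  0.46 ] F [ 0.1 -0.6 -2.9] w 0.0481 93.3 q [-0.085  0.329  0.123  2.271 -0.786  0.298 -0.358]
err [-0.0015 -0.0012  0.0013] [0.001 0.001 0.002]
```

View pics/tilt.png

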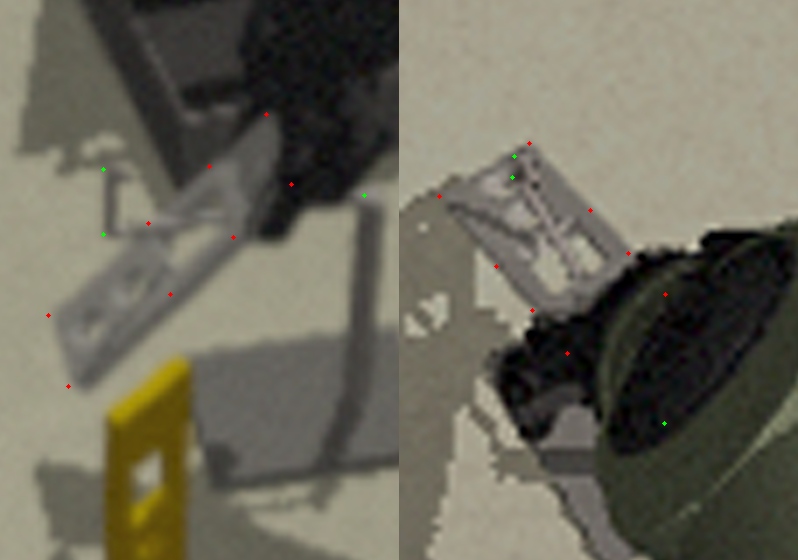

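```bash
cat > n5.py <<'E'
from seq import *
st(); t=np.radians(43)
ud=np.array([-np.sin(t)*np.cos(H[2]),-np.sin(t)*np.sin(H[2]),np.cos(t)])
px=np.array([np.cos(t)*np.cos(H[2]),np.cos(t)*np.sin(H[2]),np.sin(t)])
W=lambda x,a:toolof(Wp(HB,(x,0,.15))-.008*ud+a*px,H[2],t,-1)[:2]
plan([(*W(.036,0),.04,3),(*W(.036,.05),.04,5),(*W(.036,.15),.04,5)])
E
python3 n5.py
```

```text
16.45 [ 0.4952 -0.0114  0.1574] [-3.141 -0.366  0.463] F [-0.2 -0.5 -1.6] w 0.0487 93.3 q [-0.095  0.331  0.13   2.266 -0.778  0.303 -0.366]
13 claw [.04,.04,.04,.04,.04,.04,.04,.04,.04,.04,.04,.04,.04] 
xyz [[.004,0,.002],[.005,0,.002],[.004,0,.003],[.009,0,-.004],[.01,0,-.004],[.009,0,-.003],[.009,0,-.004],[.009,0,-.004],[.019,0,-.008],[.018,0,-.007],[.019,0,-.008],[.018,0,-.007],[.019,0,-.008]] 
twist [[0,0,0],[-.001,.001,.001],[0,0,-0],[0,0,-0],[0,0,-0],[0,0,-0],[0,0,-0],[0,0,-0],[0,0,-0],[0,0,-0],[0,0,-0],[0,0,-0],[0,0,-0]]
end [0.606 0.044 0.259] [-3.141 -0.367  0.462]
```

Request:
apply_moves:
  claw: [0.04,0.04,0.04,0.04,0.04,0.04]
  xyz:
    - [0.004,0,0.002]
    - [0.005,0,0.002]
    - [0.004,0,0.003]
    - [0,0,0]
    - [0.009,0,-0.004]
    - [0.01,0,-0.004]
  twist:
    - [0,0,0]
    - [0,0,0]
    - [0,0,0]
    - [0,0,0]
    - [0,0,0]
    - [0,0,0]

```text
clock: 17.05
position: [0.5212, 0.0027, 0.1691]
tool_rot: [-3.141, -0.365, 0.465]
force: [0.8, -0.5, -1.7]
grip_width: 0.0483
finger_force: 93.2
```

Request:
apply_moves:
  claw: [0.04,0.04,0.04]
  xyz:
    - [0.009,0,-0.003]
    - [0.009,0,-0.004]
    - [0.009,0,-0.004]
  twist:
    - [0,0,0]
    - [0,0,0]
    - [0,0,0]

```text
clock: 17.35
position: [0.5401, 0.0123, 0.1891]
tool_rot: [-3.141, -0.365, 0.465]
force: [-1.6, -1.6, -0.7]
grip_width: 0.0486
finger_force: 93.7
```

Request:
apply_moves:
  claw: [0.04,0.04,0.04,0.04,0.04,0.04,0.04]
  xyz:
    - [0.009,0,-0.004]
    - [0.01,0,-0.004]
    - [0.018,0,-0.007]
    - [0.019,0,-0.008]
    - [0.019,0,-0.008]
    - [0.019,0,-0.008]
    - [0,0,0]
  twist:
    - [0,0,0]
    - [0,0,0]
    - [0,0,0]
    - [0,0,0]
    - [0,0,0]
    - [0,0,0]
    - [0,0,0]

```text
clock: 18.05
position: [0.6081, 0.0465, 0.2608]
tool_rot: [3.141, -0.369, 0.467]
force: [0.5, 1.0, -1.6]
grip_width: 0.0486
finger_force: 93.3
```

```bash
cat > n6.py <<'E'
from seq import *
st(); P,Q,pz,px,tz=toolof(seat,RS[2],np.pi/6,-1); P=P+.096*pz
print(np.round(P,3))
plan([((.56,.06,.36),R.from_euler('xyz',[np.pi,-.36,.42]),.04,None),((.45,.25,.36),R.from_euler('xyz',[np.pi,-.25,.25]),.04,None),(P+.075*pz+.012*px,Q,.04,None)])
E
python3 n6.py
```

```text
18.05 [0.6081 0.0465 0.2608] [ 3.141 -0.369  0.467] F [ 0.5  1.  -1.6] w 0.0486 93.3 q [-0.425  0.34   0.409  1.924 -0.491  0.614 -0.8  ]
[0.483 0.338 0.146]
12 claw [.04,.04,.04,.04,.04,.04,.04,.04,.04,.04,.04,.04] 
xyz [[0,-.011,-.035],[.001,-.011,-.036],[0,-.011,-.035],[-.004,-.044,-.002],[-.006,-.043,-.002],[-.008,-.043,-.002],[-.008,-.043,-.002],[-.011,-.043,-.003],[-.002,-.02,.036],[-.002,-.02,.036],[-.001,-.02,.036],[0,-.02,.037]] 
twist [[-.005,-.003,.015],[-.006,-.003,.014],[-.005,-.003,.015],[-.01,-.022,.032],[-.01,-.022,.033],[-.011,-.022,.032],[-.01,-.021,.033],[-.01,-.022,.032],[-.004,-.028,.019],[-.004,-.027,.019],[-.003,-.028,.019],[-.004,-.028,.019]]
end [0.457 0.333 0.217] [-3.142 -0.139  0.172]
```

Request:
apply_moves:
  claw: [0.04,0.04,0.04,0.04,0.04,0.04,0.04,0.04,0.04,0.04,0.04,0.04,0.04,0.04]
  xyz:
    - [0,-0.011,-0.035]
    - [0.001,-0.011,-0.036]
    - [0,-0.011,-0.035]
    - [-0.004,-0.044,-0.002]
    - [-0.006,-0.043,-0.002]
    - [-0.008,-0.043,-0.002]
    - [-0.008,-0.043,-0.002]
    - [-0.011,-0.043,-0.003]
    - [-0.002,-0.02,0.036]
    - [-0.002,-0.02,0.036]
    - [-0.001,-0.02,0.036]
    - [0,-0.02,0.037]
    - [0,0,0]
    - [0,0,0]
  twist:
    - [-0.005,-0.003,0.015]
    - [-0.006,-0.003,0.014]
    - [-0.005,-0.003,0.015]
    - [-0.01,-0.022,0.032]
    - [-0.01,-0.022,0.033]
    - [-0.011,-0.022,0.032]
    - [-0.01,-0.021,0.033]
    - [-0.01,-0.022,0.032]
    - [-0.004,-0.028,0.019]
    - [-0.004,-0.027,0.019]
    - [-0.003,-0.028,0.019]
    - [-0.004,-0.028,0.019]
    - [0,0,0]
    - [0,0,0]

```text
clock: 19.45
position: [0.4547, 0.3316, 0.2145]
tool_rot: [3.14, -0.135, 0.171]
force: [0.5, -0.8, -0.7]
grip_width: 0.0485
finger_force: 94.1
```

```bash
cat > n7.py <<'E'
from seq import *
st(); P,Q,pz,px,tz=toolof(seat,RS[2],np.pi/6,-1); P=P+.096*pz
plan([(P+.02*pz+.006*px,Q,.04,4),(P+.004*pz+.001*px,Q,.04,4)])
f=bot.grab_frame('side');g=bot.grab_frame('top')
s=bot.observe(); O=np.array(s['position'])-(P-seat); py=np.cross(pz,px)
def crop(f,u0,v0,w,h,k=6):
    im=cv2.resize(f['img'][:,:,::-1],None,fx=k,fy=k,interpolation=cv2.INTER_CUBIC)
    for zz in(0,.158):
        for y in(-.025,.025):
            u=proj(f,O+zz*pz+y*py)*k; cv2.circle(im,(int(u[0]),int(u[1])),2,(0,0,255),-1)
    for y in(-.022,0,.022):
        u=proj(f,seat+y*py-.0*px)*k; cv2.circle(im,(int(u[0]),int(u[1])),2,(0,255,0),-1)
    return im[v0*k:(v0+h)*k,u0*k:(u0+w)*k]
cv2.imwrite('pics/rest.png',np.hstack([crop(f,225,235,66,80),crop(g,175,200,66,80)]))
E
python3 n7.py
```

```text
19.45 [0.4547 0.3316 0.2145] [ 3.14  -0.135  0.171] F [ 0.5 -0.8 -0.7] w 0.0485 94.1 q [-1.033  0.404  0.332  1.9   -0.082  0.746 -2.076]
8 claw [.04,.04,.04,.04,.04,.04,.04,.04] 
xyz [[.004,0,.013],[.005,-.001,.012],[.004,0,.013],[.005,-.001,.013],[0,0,.004],[.001,0,.004],[0,0,.004],[0,0,.004]] 
twist [[0,.001,-0],[.001,.001,-.001],[0,.002,0],[.001,.001,-0],[0,0,-0],[0,0,-0],[0,0,-0],[0,0,-0]]
end [0.482 0.338 0.151] [-3.141 -0.14   0.172]
```

View pics/rest.png

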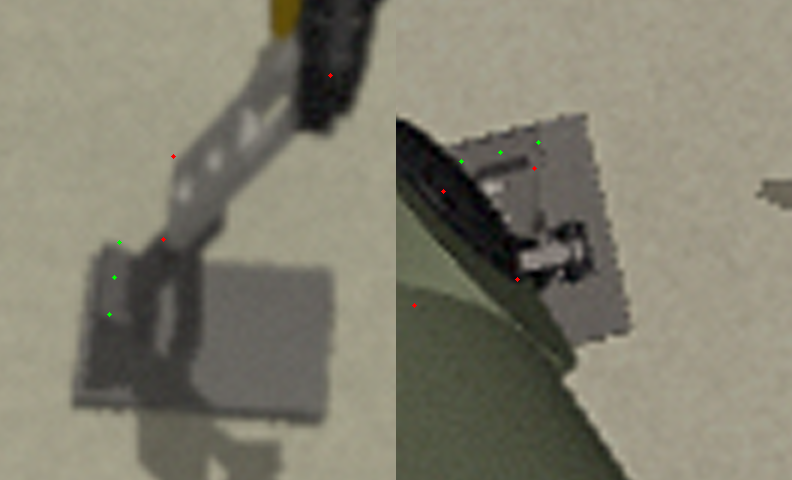

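Request:
apply_moves:
  claw: [0.04,0.04,0.04,0.04,0.04,0.04,0.04,0.04]
  xyz:
    - [0.004,0,0.013]
    - [0.005,-0.001,0.012]
    - [0.004,0,0.013]
    - [0.005,-0.001,0.013]
    - [0,0,0.004]
    - [0.001,0,0.004]
    - [0,0,0.004]
    - [0,0,0]
  twist:
    - [0,0.001,0]
    - [0,0.001,0]
    - [0,0.002,0]
    - [0,0.001,0]
    - [0,0,0]
    - [0,0,0]
    - [0,0,0]
    - [0,0,0]

```text
clock: 20.35
position: [0.4818, 0.339, 0.1557]
tool_rot: [-3.141, -0.141, 0.171]
force: [-0.4, 0.4, -0.7]
grip_width: 0.049
finger_force: 94.2
```

```bash
cat > n8.py <<'E'
from seq import *
st(); P,Q,pz,px,tz=toolof(seat,RS[2],np.pi/6,-1); P=P+.096*pz
s=bot.observe(); d=np.array(s['position'])-P; print('pz,px,py',np.round([d@pz,d@px,d@np.cross(pz,px)],4), 'pz,px in tool',np.round(rot(s['tool_rot']).inv().apply([pz,px]),3))
E
python3 n8.py
```

```text
20.35 [0.4818 0.339  0.1557] [-3.141 -0.141  0.171] F [-0.4  0.4 -0.7] w 0.049 94.2 q [-0.973  0.521  0.297  1.891 -0.123  0.631 -2.027]
pz,px,py [0.0087 0.0035 0.0007] pz,px in tool [[-0.373  0.001 -0.928]
 [ 0.928 -0.002 -0.373]]
```

Request:
apply_moves:
  claw: [0.04,0.04,0.04,0.04]
  xyz:
    - [-0.001,0,0.001]
    - [0.001,0,0.003]
    - [0.001,0,0.002]
    - [0,0,0]
  twist:
    - [0,0,0]
    - [0,0,0]
    - [0,0,0]
    - [0,0,0]

```text
clock: 20.75
position: [0.484, 0.3395, 0.1501]
tool_rot: [-3.141, -0.142, 0.171]
force: [1.5, 0.2, -1.7]
grip_width: 0.0486
finger_force: 94.2
```

```bash
python3 n8.py
```

```text
20.75 [0.484  0.3395 0.1501] [-3.141 -0.142  0.171] F [ 1.5  0.2 -1.7] w 0.0486 94.2 q [-0.968  0.532  0.293  1.891 -0.127  0.62  -2.023]
pz,px,py [0.0027 0.0026 0.0009] pz,px in tool [[-0.372  0.    -0.928]
 [ 0.928 -0.002 -0.372]]
```

Request:
apply_moves:
  claw: [0.04,0.04,0.04,0.04,0.04]
  xyz:
    - [-0.001,0,0.0005]
    - [-0.001,0,0]
    - [0.0005,0,0.001]
    - [0.0005,0,0.001]
    - [0,0,0]
  twist:
    - [0,0,0]
    - [0,0,0]
    - [0,0,0]
    - [0,0,0]
    - [0,0,0]

```text
clock: 21.25
position: [0.4839, 0.3397, 0.1489]
tool_rot: [-3.14, -0.144, 0.17]
force: [-2.6, -2.0, 17.9]
grip_width: 0.0486
finger_force: 96.4
```

```bash
python3 n8.py
```

```text
21.25 [0.4839 0.3397 0.1489] [-3.14  -0.144  0.17 ] F [-2.6 -2.  17.9] w 0.0486 96.4 q [-0.968  0.533  0.293  1.893 -0.128  0.614 -2.023]
pz,px,py [0.0017 0.0019 0.0011] pz,px in tool [[-0.371 -0.001 -0.929]
 [ 0.929 -0.003 -0.371]]
```

Request:
apply_moves:
  claw: [0.04,0.04,0.052,0.06,0.078,0.078,0.078,0.078,0.078,0.078]
  xyz:
    - [-0.0004,0,-0.0009]
    - [0,0,0]
    - [0,0,0]
    - [0,0,0]
    - [0,0,0]
    - [0,0,0]
    - [0,0,-0.01]
    - [0,0,-0.02]
    - [0,0,-0.03]
    - [0,0,-0.04]
  twist:
    - [0,0,0]
    - [0,0,0]
    - [0,0,0]
    - [0,0,0]
    - [0,0,0]
    - [0,0,0]
    - [0,0,0]
    - [0,0,0]
    - [0,0,0]
    - [0,0,0]

```text
clock: 22.25
position: [0.468, 0.3361, 0.248]
tool_rot: [3.141, -0.14, 0.171]
force: [-0.2, 0.4, 1.2]
grip_width: 0.078
finger_force: 0.0
```

```bash
cat > feas2.py <<'E'
from seq import *
st()
q0=np.array(bot.observe()['qpos']); cx=np.array([np.cos(CS[2]),np.sin(CS[2]),0])
u=np.array([np.cos(RS[2]),np.sin(RS[2]),0])
for be in(60,65,70,75):
  for sg in(1,-1):
   for qs in(q0,):
    b=np.radians(be); gz=.088
    P,Q,pz,px,tz=toolof(seat,RS[2],np.pi/6,sg,b,gz,.019); P=P+.096*pz
    qa,e1=ik(P-tz*.08,Q,qs); qb,e2=ik(P,Q,qa); qc,e25=ik(P+Z*.15,Q,qb)
    M0=np.c_[px,np.cross(pz,px),pz]; M1=np.c_[Z,np.cross(-cx,Z),-cx]; Rr=R.from_matrix(M1@M0.T); tf=Rr.apply(tz)
    org=Wp(CS,(.079,0,.031)); Pf=org-cx*gz+tf*.019; Qf=Rr*Q
    q3,e3=ik(Pf+Z*.17,Qf,qc); q4,e4=ik(Pf,Qf,q3)
    print(be,sg,np.round([e1,e2,e25,e3,e4],3),np.round(P,3),np.round(qa,2),np.round(qb,2),np.round(q3,2),np.round(q4,2))
E
python3 feas2.py
cat > look.py <<'E'
from seq import *
import sys
f=bot.grab_frame('side');g=bot.grab_frame('top')
_,_,pz,px,_=toolof(seat,RS[2],np.pi/6,1); py=np.cross(pz,px); O=seat
def crop(f,u0,v0,w,h,k=6):
    im=cv2.resize(f['img'][:,:,::-1],None,fx=k,fy=k,interpolation=cv2.INTER_CUBIC)
    for zz in(0,.158):
        for y in(-.025,.025):
            u=proj(f,O+zz*pz+y*py)*k; cv2.circle(im,(int(u[0]),int(u[1])),2,(0,0,255),-1)
    return im[v0*k:(v0+h)*k,u0*k:(u0+w)*k]
cv2.imwrite('pics/%s.png'%sys.argv[1],np.hstack([crop(f,225,235,66,80),crop(g,175,200,66,80)]))
E
python3 look.py rest2
```

```text
22.25 [0.468  0.3361 0.248 ] [ 3.141 -0.14   0.171] F [-0.2  0.4  1.2] w 0.078 0.0 q [-1.032  0.381  0.346  1.835 -0.072  0.828 -2.072]
60 1 [0.429 0.401 0.432 0.402 0.319] [0.497 0.341 0.107] [-0.92  1.34  1.42  2.1  -1.26  1.9  -2.52] [-0.94  1.45  1.42  2.18 -1.26  1.93 -2.52] [ 0.07  0.63  1.42  2.33 -1.26  1.29 -2.52] [ 1.53  1.17 -0.81  1.94 -1.26  0.16 -2.52]
60 -1 [0.    0.    0.    0.    0.028] [0.497 0.341 0.107] [-0.67  0.88  0.18  1.2  -0.31  1.58 -1.84] [-0.69  0.89  0.16  1.37 -0.32  1.4  -1.82] [-0.34  0.59  0.81  2.04 -0.34  0.26 -1.97] [-0.25  0.92  0.69  2.02 -1.26  0.16 -1.2 ]
65 1 [0.438 0.407 0.441 0.401 0.322] [0.495 0.341 0.108] [-0.92  1.39  1.42  2.07 -1.26  1.93 -2.52] [-0.95  1.48  1.42  2.16 -1.26  1.93 -2.52] [ 0.13  0.73  1.42  2.33 -1.26  1.41 -2.52] [ 1.52  1.16 -0.79  1.95 -1.26  0.16 -2.52]
65 -1 [0.   0.   0.   0.   0.01] [0.495 0.341 0.108] [-0.64  0.94  0.16  1.11 -0.32  1.69 -1.84] [-0.66  0.94  0.15  1.3  -0.33  1.5  -1.82] [-0.28  0.58  0.76  1.99 -0.34  0.37 -1.94] [-0.16  0.88  0.61  2.02 -1.26  0.16 -1.14]
70 1 [0.447 0.414 0.45  0.399 0.427
[... 168 characters left out ...]
1.42  2.33 -1.26  1.73 -2.52]
70 -1 [0. 0. 0. 0. 0.] [0.494 0.34  0.109] [-0.62  1.    0.15  1.02 -0.34  1.8  -1.85] [-0.64  0.98  0.13  1.24 -0.34  1.6  -1.82] [-0.21  0.57  0.71  1.93 -0.35  0.49 -1.91] [-0.05  0.83  0.48  2.   -0.82  0.16 -1.52]
75 1 [0.456 0.422 0.458 0.399 0.422] [0.493 0.34  0.11 ] [-0.95  1.44  1.42  1.99 -1.23  1.93 -2.52] [-0.99  1.53  1.42  2.13 -1.26  1.93 -2.52] [ 0.2   0.89  1.42  2.33 -1.26  1.59 -2.52] [ 0.25  1.2   1.42  2.32 -1.26  1.78 -2.52]
75 -1 [0. 0. 0. 0. 0.] [0.493 0.34  0.11 ] [-0.59  1.07  0.13  0.93 -0.35  1.9  -1.86] [-0.63  1.03  0.12  1.18 -0.35  1.7  -1.83] [-0.15  0.58  0.68  1.87 -0.37  0.6  -1.88] [ 0.04  0.81  0.4   1.94 -0.47  0.25 -1.82]
```

View pics/rest2.png

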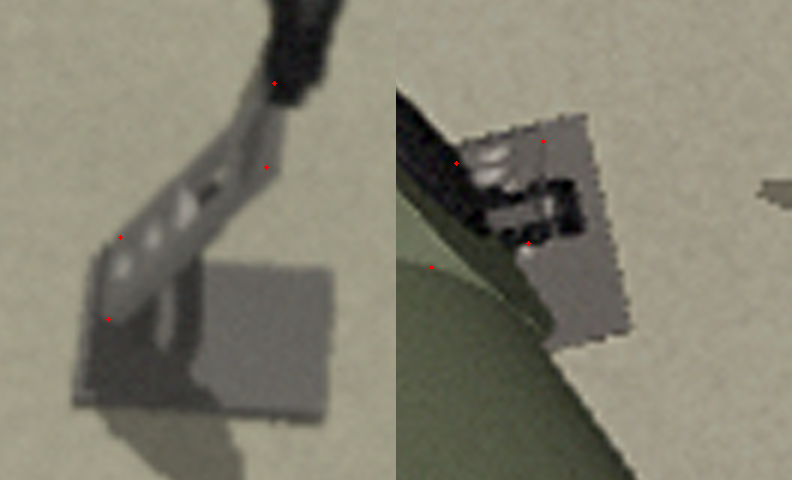

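```bash
cat > n9.py <<'E'
from seq import *
st(); q=np.array(bot.observe()['qpos'])
P,Q,pz,px,tz=toolof(seat,RS[2],np.pi/6,-1,np.radians(72),.088,.018); P=P+.096*pz+.0015*pz+.001*px
u=np.array([np.cos(RS[2]),np.sin(RS[2]),0])
W1=np.array([.53,.345,.29]); Q1=toolof(seat,RS[2],np.pi/6,-1,np.radians(50))[1]
for p,r in((W1,Q1),(P-.075*tz,Q),(P,Q),(P+Z*.2,Q)):
    q,e=ik(p,r,q); print(np.round(p,3),np.round(r.as_euler('xyz'),2),np.round(q,2),round(e,4))
plan([(W1,Q1,.078,None),(P-.075*tz,Q,.078,6),(P,Q,.078,5)])
E
python3 n9.py
```

```text
22.35 [0.4698 0.3377 0.2526] [-3.137 -0.147  0.17 ] F [ 0.3 -0.3 -0.2] w 0.0782 0.0 q [-1.033  0.375  0.347  1.831 -0.072  0.828 -2.072]
[0.53  0.345 0.29 ] [3.14 0.35 0.17] [-0.74  0.68  0.25  1.25 -0.27  1.57 -1.87] 0.0
[0.544 0.349 0.167] [3.14 0.73 0.17] [-0.62  1.03  0.18  1.   -0.36  1.83 -1.84] 0.0
[0.494 0.34  0.112] [3.14 0.73 0.17] [-0.65  1.    0.16  1.21 -0.36  1.65 -1.8 ] 0.0
[0.494 0.34  0.312] [3.14 0.73 0.17] [-0.41  0.82 -0.34  1.06 -0.13  1.93 -2.14] 0.0015
15 claw [.078,.078,.078,.078,.078,.078,.078,.078,.078,.078,.078,.078,.078,.078,.078] 
xyz [[.016,.001,-.007],[.016,0,-.009],[.014,.001,-.011],[.013,.001,-.012],[.009,0,.018],[.01,-.001,.018],[.012,0,.017],[.012,0,.016],[.014,0,.016],[.014,-.001,.014],[0,0,.015],[0,0,.015],[0,0,.015],[0,0,.015],[0,0,.015]] 
twist [[-.001,-.124,-0],[-.002,-.124,-.001],[-.001,-.124,-0],[-.001,-.124,-0],[0,-.064,-0],[0,-.064,-0],[0,-.064,-0],[0,-.064,-0],[0,-.064,-0],[0,-.064,-0],[0,0,-0],[0,0,-0],[0,0,-0],[0,0,-0],[0,0,-0]]
end [0.494 0.341 0.112] [3.141 0.733 0.172]
```

Request:
apply_moves:
  claw: [0.078,0.078,0.078,0.078,0.078,0.078,0.078,0.078,0.078,0.078,0.078,0.078]
  xyz:
    - [0.016,0.001,-0.007]
    - [0.016,0,-0.009]
    - [0.014,0.001,-0.011]
    - [0.013,0.001,-0.012]
    - [0.009,0,0.018]
    - [0.01,-0.001,0.018]
    - [0.012,0,0.017]
    - [0.012,0,0.016]
    - [0.014,0,0.016]
    - [0.014,-0.001,0.014]
    - [0,0,0]
    - [0,0,0]
  twist:
    - [-0.001,-0.124,0]
    - [-0.002,-0.124,-0.001]
    - [-0.001,-0.124,0]
    - [-0.001,-0.124,0]
    - [0,-0.064,0]
    - [0,-0.064,0]
    - [0,-0.064,0]
    - [0,-0.064,0]
    - [0,-0.064,0]
    - [0,-0.064,0]
    - [0,0,0]
    - [0,0,0]

```text
clock: 23.55
position: [0.5424, 0.3478, 0.1622]
tool_rot: [3.135, 0.737, 0.168]
force: [-0.1, 0.3, 0.9]
grip_width: 0.0778
finger_force: 0.0
```

```bash
cat > n10.py <<'E'
from seq import *
st()
P,Q,pz,px,tz=toolof(seat,RS[2],np.pi/6,-1,np.radians(72),.088,.018); P=P+.096*pz+.0015*pz+.001*px
plan([(P,Q,.078,6)])
for c in('top','wrist'):
    bot.grab_frame(c)
    for n in('plate','plate_window'):
        for d in bot.find_in(c,n)[:2]: print(c,n,np.round(d['position'],3),round(d['score'],2))
print('exp window',np.round(seat+.096*pz,3),'mid',np.round(seat+.079*pz,3))
E
python3 n10.py
```

```text
23.55 [0.5424 0.3478 0.1622] [3.135 0.737 0.168] F [-0.1  0.3  0.9] w 0.0778 0.0 q [-0.621  1.083  0.208  0.922 -0.385  1.869 -1.829]
6 claw [.078,.078,.078,.078,.078,.078] 
xyz [[0,0,.012],[-.001,0,.011],[0,-.001,.012],[0,0,.012],[-.001,0,.012],[0,0,.011]] 
twist [[.001,.001,-.001],[0,0,-0],[.001,.001,-.001],[0,.001,-0],[.001,.001,-.001],[0,0,-0]]
end [0.494 0.34  0.112] [3.141 0.733 0.172]
top plate [0.505 0.12  0.12 ] 0.54
top plate_window [0.505 0.115 0.119] 0.69
top plate_window [ 0.583 -0.352  0.226] 0.62
wrist plate [0.519 0.143 0.093] 0.88
wrist plate [0.518 0.346 0.114] 0.61
wrist plate_window [0.522 0.138 0.093] 0.69
exp window [0.502 0.342 0.13 ] mid [0.51  0.343 0.115]
```

Request:
apply_moves:
  claw: [0.078,0.078,0.078,0.078,0.078,0.078,0.078,0.04,0.04,0.04,0.04,0.04]
  xyz:
    - [0,0,0.012]
    - [-0.001,0,0.011]
    - [0,-0.001,0.012]
    - [0,0,0.012]
    - [-0.001,0,0.012]
    - [0,0,0.011]
    - [0,0,0]
    - [0,0,0]
    - [0,0,0]
    - [0,0,0]
    - [0,0,0]
    - [0,0,0]
  twist:
    - [0.001,0.001,-0.001]
    - [0,0,0]
    - [0.001,0.001,-0.001]
    - [0,0.001,0]
    - [0.001,0.001,-0.001]
    - [0,0,0]
    - [0,0,0]
    - [0,0,0]
    - [0,0,0]
    - [0,0,0]
    - [0,0,0]
    - [0,0,0]
  force: 100

```text
clock: 25.05
position: [0.4952, 0.3408, 0.1124]
tool_rot: [-3.141, 0.733, 0.173]
force: [3.6, 2.2, 5.5]
grip_width: 0.0479
finger_force: 101.8
```

```bash
cat > n11.py <<'E'
from seq import *
st(); s=bot.observe(); P0=np.array(s['position']);Q0=rot(s['tool_rot'])
P,Q,pz,px,tz=toolof(seat,RS[2],np.pi/6,-1,np.radians(72),.088,.018)
# plate assumed at seat -> plate pose in tool
cx=np.array([np.cos(CS[2]),np.sin(CS[2]),0])
M0=R.from_matrix(np.c_[px,np.cross(pz,px),pz]); rel=Q0.inv()*M0; rp=Q0.inv().apply(seat-P0); print('plate org in tool',np.round(rp,4))
np.save('rel.npy',np.r_[rel.as_quat(),rp])
M1=R.from_matrix(np.c_[Z,np.cross(-cx,Z),-cx]); Qf=M1*rel.inv()
org=Wp(CS,(.081,0,.031)); Pf=org-Qf.apply(rp)
print('final',np.round(Pf,3),np.round(Qf.as_euler('xyz'),3))
q=np.array(s['qpos'])
mid=R.from_rotvec((Qf*Q0.inv()).as_rotvec()*.5)*Q0
w=[(P0+.012*px+.03*pz,Q0),(P0+np.array([-.02,-.02,.12]),Q0),(np.array([.46,.05,.40]),mid),(Pf+Z*.2+.03*np.array([-cx[0],-cx[1],0]),Qf),(Pf+Z*.06,Qf),(Pf,Qf)]
for p,r in w:
    q,e=ik(p,r,q); print(np.round(p,3),np.round(r.as_euler('xyz'),2),np.round(q,2),round(e,4))
E
python3 n11.py
```

```text
25.05 [0.4952 0.3408 0.1124] [-3.141  0.733  0.173] F [3.6 2.2 5.5] w 0.0479 101.8 q [-0.654  1.045  0.195  1.14  -0.384  1.687 -1.792]
plate org in tool [0.0845 0.0003 0.012 ]
final [ 0.548 -0.293  0.016] [-3.141 -0.315 -0.99 ]
[0.491 0.34  0.144] [-3.14  0.73  0.17] [-0.67  0.96  0.2   1.22 -0.38  1.69 -1.8 ] 0.0
[0.475 0.321 0.232] [-3.14  0.73  0.17] [-0.67  0.83  0.21  1.25 -0.36  1.79 -1.82] 0.0
[0.46 0.05 0.4 ] [ 2.98  0.21 -0.44] [-0.62  0.27  0.5   1.62 -0.1   1.55 -2.1 ] 0.0
[ 0.531 -0.268  0.216] [-3.14 -0.31 -0.99] [-0.22  0.46  0.66  1.94 -0.17  0.57 -2.08] 0.0
[ 0.548 -0.293  0.076] [-3.14 -0.31 -0.99] [-0.    0.69  0.43  1.96 -0.26  0.29 -2.02] 0.0
[ 0.548 -0.293  0.016] [-3.14 -0.31 -0.99] [ 0.05  0.79  0.36  1.97 -0.28  0.18 -2.02] 0.0
```

```bash
cat >> n11.py <<'E'
print()
w=[(P0+.002*px+.02*pz,Q0,2),(P0+np.array([-.01,-.01,.13]),Q0,5),(np.array([.46,.05,.40]),mid,None),(Pf+Z*.2-.03*cx,Qf,None)]
plan([(p,r,.04,n) for p,r,n in w],vmax=.03,wmax=.09)
E
python3 n11.py | sed -n '/^$/,$p'
```

```text
20 claw [.04,.04,.04,.04,.04,.04,.04,.04,.04,.04,.04,.04,.04,.04,.04,.04,.04,.04,.04,.04] 
xyz [[-.009,0,-.004],[-.009,0,-.004],[-.016,.002,-.016],[-.015,.001,-.016],[-.016,.002,-.017],[-.015,.001,-.016],[-.016,.002,-.016],[-.014,.025,-.006],[-.013,.025,-.007],[-.011,.026,-.008],[-.01,.027,-.009],[-.007,.026,-.009],[-.006,.027,-.01],[-.004,.028,-.01],[-.002,.027,-.011],[0,.027,-.011],[.002,.027,-.012],[.004,.027,-.011],[.018,.018,.014],[.018,.017,.014]] 
twist [[0,0,0],[0,0,0],[0,0,0],[0,0,0],[0,0,0],[0,0,0],[0,0,0],[.011,.042,.054],[.012,.042,.054],[.011,.042,.054],[.012,.042,.053],[.011,.042,.054],[.012,.042,.054],[.011,.042,.054],[.011,.042,.054],[.012,.042,.054],[.011,.042,.054],[.012,.042,.053],[.01,.036,.046],[.009,.035,.045]]
11 claw [.04,.04,.04,.04,.04,.04,.04,.04,.04,.04,.04] 
xyz [[.019,.016,.015],[.019,.016,.015],[.018,.015,.015],[.019,.014,.017],[.019,.014,.017],[.019,.013,.017],[.019,.012,.018],[.019,.011,.018],[.019,.011,.019],[.018,.01,.02],[.019,.01,.02]] 
twist [[.01,.036,.046],[.009,.035,.045],[.01,.035,.046],[.01,.036,.046],[.009,.036,.045],[.01,.035,.046],[.01,.035,.045],[.009,.036,.046],[.01,.036,.045],[.009,.035,.046],[.01,.036,.046]]
end [ 0.531 -0.269  0.216] [-3.141 -0.315 -0.99 ]
```

Request:
apply_moves:
  claw: [0.04,0.04,0.04,0.04,0.04,0.04,0.04,0.04,0.04,0.04,0.04,0.04,0.04,0.04,0.04,0.04,0.04,0.04]
  xyz:
    - [-0.009,0,-0.004]
    - [-0.009,0,-0.004]
    - [-0.016,0.002,-0.016]
    - [-0.015,0.001,-0.016]
    - [-0.016,0.002,-0.017]
    - [-0.015,0.001,-0.016]
    - [-0.016,0.002,-0.016]
    - [-0.014,0.025,-0.006]
    - [-0.013,0.025,-0.007]
    - [-0.011,0.026,-0.008]
    - [-0.01,0.027,-0.009]
    - [-0.007,0.026,-0.009]
    - [-0.006,0.027,-0.01]
    - [-0.004,0.028,-0.01]
    - [-0.002,0.027,-0.011]
    - [0,0.027,-0.011]
    - [0.002,0.027,-0.012]
    - [0.004,0.027,-0.011]
  twist:
    - [0,0,0]
    - [0,0,0]
    - [0,0,0]
    - [0,0,0]
    - [0,0,0]
    - [0,0,0]
    - [0,0,0]
    - [0.011,0.042,0.054]
    - [0.012,0.042,0.054]
    - [0.011,0.042,0.054]
    - [0.012,0.042,0.053]
    - [0.011,0.042,0.054]
    - [0.012,0.042,0.054]
    - [0.011,0.042,0.054]
    - [0.011,0.042,0.054]
    - [0.012,0.042,0.054]
    - [0.011,0.042,0.054]
    - [0.012,0.042,0.053]

```text
clock: 26.85
position: [0.4589, 0.0482, 0.4013]
tool_rot: [2.98, 0.205, -0.444]
force: [0.3, -0.1, -1.1]
grip_width: 0.0479
finger_force: 102.9
```

Request:
apply_moves:
  claw: [0.04,0.04,0.04,0.04,0.04,0.04,0.04,0.04,0.04,0.04,0.04,0.04,0.04,0.04]
  xyz:
    - [0.018,0.018,0.014]
    - [0.018,0.017,0.014]
    - [0.019,0.016,0.015]
    - [0.019,0.016,0.015]
    - [0.018,0.015,0.015]
    - [0.019,0.014,0.017]
    - [0.019,0.014,0.017]
    - [0.019,0.013,0.017]
    - [0.019,0.012,0.018]
    - [0.019,0.011,0.018]
    - [0.019,0.011,0.019]
    - [0.018,0.01,0.02]
    - [0.019,0.01,0.02]
    - [0,0,0]
  twist:
    - [0.01,0.036,0.046]
    - [0.009,0.035,0.045]
    - [0.01,0.036,0.046]
    - [0.009,0.035,0.045]
    - [0.01,0.035,0.046]
    - [0.01,0.036,0.046]
    - [0.009,0.036,0.045]
    - [0.01,0.035,0.046]
    - [0.01,0.035,0.045]
    - [0.009,0.036,0.046]
    - [0.01,0.036,0.045]
    - [0.009,0.035,0.046]
    - [0.01,0.036,0.046]
    - [0,0,0]

```text
clock: 28.25
position: [0.5289, -0.2714, 0.2157]
tool_rot: [3.14, -0.315, -0.994]
force: [-0.0, 0.6, -1.5]
grip_width: 0.0477
finger_force: 103.5
```

```bash
cat > n12.py <<'E'
from seq import *
st(); s=bot.observe(); P0=np.array(s['position']);Q0=rot(s['tool_rot'])
a=np.load('rel.npy'); rel=R.from_quat(a[:4]); rp=a[4:]
cx=np.array([np.cos(CS[2]),np.sin(CS[2]),0]);cy=np.array([-cx[1],cx[0],0])
def rep():
    M=(Q0*rel).as_matrix(); o=P0+Q0.apply(rp); c=o+.079*M[:,2]; d=c-np.r_[CS[:2],0]
    print('plate centre in case',np.round([d@cx,d@cy,d[2]],4),'pz·',np.round(M[:,2]@np.c_[cx,cy,Z],3),'px·',np.round(M[:,0]@np.c_[cx,cy,Z],3))
rep()
M1=R.from_matrix(np.c_[Z,np.cross(-cx,Z),-cx]); Qf=M1*rel.inv(); Pf=Wp(CS,(.081,0,.031))-Qf.apply(rp)
plan([(Pf+Z*.09,Qf,.04,5),(Pf+Z*.008,Qf,.04,6)])
for c in('wrist',):
    bot.grab_frame(c)
    for n in('plate','case'):
        for d in bot.find_in(c,n)[:2]: print(c,n,np.round(d['position'],3),round(d['score'],2))
E
python3 n12.py
```

```text
28.25 [ 0.5289 -0.2714  0.2157] [ 3.14  -0.315 -0.994] F [-0.   0.6 -1.5] w 0.0477 103.5 q [-0.236  0.458  0.666  1.959 -0.162  0.562 -2.096]
plate centre in case [-0.0266 -0.0035  0.2304] pz· [-1.     0.005 -0.   ] px· [-0.     0.002  1.   ]
11 claw [.04,.04,.04,.04,.04,.04,.04,.04,.04,.04,.04] 
xyz [[-.001,-.001,.023],[-.002,0,.022],[-.001,-.001,.023],[-.001,-.001,.022],[-.002,-.001,.023],[-.004,0,.013],[-.004,0,.013],[-.005,0,.013],[-.004,0,.013],[-.004,0,.013],[-.004,0,.013]] 
twist [[.001,0,-.001],[0,0,-.001],[.001,0,-.001],[.001,0,-0],[0,0,-.001],[0,0,-0],[0,0,-0],[0,0,-0],[0,0,-0],[0,0,-0],[0,0,-0]]
end [ 0.548 -0.293  0.024] [-3.141 -0.315 -0.99 ]
wrist plate [ 0.548 -0.299  0.238] 0.62
wrist case [ 0.57  -0.328  0.247] 0.65
```

Request:
apply_moves:
  claw: [0.04,0.04,0.04,0.04,0.04,0.04,0.04,0.04,0.04,0.04,0.04,0.04]
  xyz:
    - [-0.001,-0.001,0.023]
    - [-0.002,0,0.022]
    - [-0.001,-0.001,0.023]
    - [-0.001,-0.001,0.022]
    - [-0.002,-0.001,0.023]
    - [-0.004,0,0.013]
    - [-0.004,0,0.013]
    - [-0.005,0,0.013]
    - [-0.004,0,0.013]
    - [-0.004,0,0.013]
    - [-0.004,0,0.013]
    - [0,0,0]
  twist:
    - [0.001,0,-0.001]
    - [0,0,-0.001]
    - [0.001,0,-0.001]
    - [0.001,0,0]
    - [0,0,-0.001]
    - [0,0,0]
    - [0,0,0]
    - [0,0,0]
    - [0,0,0]
    - [0,0,0]
    - [0,0,0]
    - [0,0,0]

```text
clock: 29.6
position: [0.5488, -0.2906, 0.0226]
tool_rot: [3.141, -0.313, -0.984]
force: [-0.7, 0.7, -1.7]
grip_width: 0.0484
finger_force: 103.5
```

```bash
sed -i '/^plan/,$d' n12.py; python3 n12.py
```

```text
29.6 [ 0.5488 -0.2906  0.0226] [ 3.141 -0.313 -0.984] F [-0.7  0.7 -1.7] w 0.0484 103.5 q [ 0.014  0.779  0.38   1.989 -0.326  0.181 -1.982]
plate centre in case [0.0004 0.0027 0.0374] pz· [-1.    -0.005  0.001] px· [0.001 0.002 1.   ]
```

Request:
apply_moves:
  claw: [0.04,0.04,0.04,0.04]
  xyz:
    - [-0.0006,0,0.002]
    - [-0.0006,0,0.002]
    - [-0.0004,0,0.0012]
    - [0,0,0]
  twist:
    - [0,0,0]
    - [0,0,0]
    - [0,0,0]
    - [0,0,0]

```text
clock: 30.0
position: [0.5498, -0.2909, 0.0193]
tool_rot: [-3.141, -0.315, -0.985]
force: [0.7, -0.5, -1.2]
grip_width: 0.0479
finger_force: 103.5
```

```bash
python3 n12.py
```

```text
30.0 [ 0.5498 -0.2909  0.0193] [-3.141 -0.315 -0.985] F [ 0.7 -0.5 -1.2] w 0.0479 103.5 q [ 0.016  0.786  0.378  1.989 -0.341  0.172 -1.969]
plate centre in case [0.0012 0.0033 0.034 ] pz· [-1.    -0.005 -0.001] px· [-0.001  0.     1.   ]
```

Request:
apply_moves:
  claw: [0.04,0.04,0.04,0.04]
  xyz:
    - [-0.0004,0,0.0012]
    - [-0.0004,0,0.0012]
    - [-0.0004,0,0.0012]
    - [0,0,0]
  twist:
    - [0,0,0]
    - [0,0,0]
    - [0,0,0]
    - [0,0,0]

```text
clock: 30.4
position: [0.5496, -0.2909, 0.0151]
tool_rot: [-3.141, -0.315, -0.985]
force: [-0.2, 1.0, -1.7]
grip_width: 0.0477
finger_force: 103.5
```

```bash
python3 n12.py
```

```text
30.4 [ 0.5496 -0.2909  0.0151] [-3.141 -0.315 -0.985] F [-0.2  1.  -1.7] w 0.0477 103.5 q [ 0.014  0.795  0.381  1.989 -0.376  0.166 -1.936]
plate centre in case [0.001  0.0031 0.0299] pz· [-1.    -0.005 -0.   ] px· [-0.  0.  1.]
```

Request:
apply_moves:
  claw: [0.04,0.04,0.04]
  xyz:
    - [-0.0004,0,0.0012]
    - [-0.0003,0,0.001]
    - [0,0,0]
  twist:
    - [0,0,0]
    - [0,0,0]
    - [0,0,0]

```text
clock: 30.7
position: [0.5498, -0.291, 0.0139]
tool_rot: [-3.14, -0.316, -0.985]
force: [-8.0, 7.5, 22.9]
grip_width: 0.0479
finger_force: 106.8
```

```bash
python3 n12.py
```

```text
30.7 [ 0.5498 -0.291   0.0139] [-3.14  -0.316 -0.985] F [-8.   7.5 22.9] w 0.0479 106.8 q [ 0.008  0.8    0.39   1.989 -0.427  0.165 -1.888]
plate centre in case [0.0012 0.0032 0.0287] pz· [-1.    -0.005 -0.001] px· [-0.001 -0.001  1.   ]
```

Request:
apply_moves:
  claw: [0.04,0.052,0.06,0.075,0.075,0.075,0.075,0.075,0.075,0.075,0.075,0.075,0.075]
  xyz:
    - [0.0003,0,-0.001]
    - [0,0,0]
    - [0,0,0]
    - [0,0,0]
    - [0,0,0]
    - [0,0,-0.01]
    - [0,0,-0.02]
    - [0,0,-0.03]
    - [0,0,-0.03]
    - [0,0,-0.03]
    - [0,0,-0.03]
    - [0,0,-0.03]
    - [0,0,0]
  twist:
    - [0,0,0]
    - [0,0,0]
    - [0,0,0]
    - [0,0,0]
    - [0,0,0]
    - [0,0,0]
    - [0,0,0]
    - [0,0,0]
    - [0,0,0]
    - [0,0,0]
    - [0,0,0]
    - [0,0,0]
    - [0,0,0]

```text
clock: 32.0
position: [0.5194, -0.2438, 0.1885]
tool_rot: [-3.137, -0.317, -0.986]
force: [0.8, -1.4, -0.4]
grip_width: 0.0747
finger_force: 0.0
```

```bash
cat > n13.py <<'E'
from seq import *
st()
for c in('wrist','top','side'):
    f=bot.grab_frame(c); np.save('f_'+c+'.npy',f,allow_pickle=True)
    for n in('plate','plate_window','lid','case'):
        for d in bot.find_in(c,n)[:3]: 
            p=np.array(d['position']); e=p[:2]-CS[:2]; k,s=np.cos(CS[2]),np.sin(CS[2])
            if d['score']>.3: print(c,n,np.round(p,3),'case xy',np.round([e@[k,s],e@[-s,k]],3),round(d['score'],2))
# bright aluminium in wrist picture, edges -> back-project on z=.035
f=np.load('f_wrist.npy',allow_pickle=True).item(); im=f['img']
for n,P in(('exp',None),):
    pts=[projw(f,Wp(CS,(x,y,.035))) for x,y in((-.078,-.025),(-.078,.025),(.08,.025),(.08,-.025))]; print(np.round(pts,0).tolist())
    m=np.zeros(im.shape[:2],np.uint8); big=[projw(f,Wp(CS,(x,y,.035))) for x,y in((-.095,-.07),(-.095,.07),(.095,.07),(.095,-.07))]
    cv2.fillPoly(m,[np.int32(big)],1); g=cv2.cvtColor(im,cv2.COLOR_RGB2GRAY); print('gray',np.percentile(g[m>0],[5,25,50,75,95]))
    t,b=cv2.threshold(g[m>0].reshape(-1,1),0,255,cv2.THRESH_OTSU); B=((g>t)&(m>0)).astype(np.uint8); B=cv2.morphologyEx(B,cv2.MORPH_OPEN,np.ones((3,3)))
    k,l,sv,ct=cv2.connectedComponentsWithStats(B)
    for i in np.argsort(-sv[1:,4])[:3]+1:
        ys,xs=np.nonzero(l==i); Q=np.array([onzw(f,x,y,.035)[:2] for x,y in zip(xs,ys)]); r=cv2.minAreaRect(np.float32((Q-CS[:2])@np.array([[np.cos(CS[2]),-np.sin(CS[2])],[np.sin(CS[2]),np.cos(CS[2])]])*1000)); print(sv[i,4],r)
E
python3 n13.py
```

```text
32.0 [ 0.5194 -0.2438  0.1885] [-3.137 -0.317 -0.986] F [ 0.8 -1.4 -0.4] w 0.0747 0.0 q [-0.339  0.497  0.745  2.038 -0.291  0.485 -2.014]
wrist plate [ 0.556 -0.298  0.04 ] case xy [0.005 0.005] 0.56
wrist plate_window [ 0.556 -0.303  0.035] case xy [0.01  0.002] 0.94
wrist lid [ 0.592 -0.361  0.182] case xy [0.078 0.001] 0.75
wrist case [ 0.565 -0.33   0.042] case xy [ 0.038 -0.005] 0.78
wrist case [ 0.758 -0.073  0.04 ] case xy [-0.072  0.297] 0.4
top plate [0.451 0.52  0.095] case xy [-0.736  0.366] 0.55
top plate [0.504 0.119 0.122] case xy [-0.372  0.19 ] 0.48
top plate_window [0.507 0.114 0.121] case xy [-0.366  0.19 ] 0.69
top plate_window [ 0.6   -0.349  0.036] case xy [0.072 0.014] 0.36
top lid [ 0.583 -0.353  0.225] case xy [ 0.066 -0.003] 0.63
top case [ 0.587 -0.365  0.057] case xy [ 0.079 -0.006] 0.61
side plate [0.504 0.123 0.08 ] case xy [-0.375  0.193] 0.88
side plate [ 0.551 -0.303  0.038] case xy [ 0.007 -0.002] 0.71
side plate [0.706 0.148 0.055] case xy [-0.285  0.375] 0.47
side plate_window [0.504 0.123 0.08 ] case xy [-0.375  0.193] 0.94
side plate_window [ 0.557 -0.304  0.036] case xy [0.011 0.002] 0.79
side lid [ 0.613 -0.343  0.196] case xy [0.074 0.028] 0.9
side case [ 0.578 -0.326  0.048] case xy [0.041 0.008] 0.73
side case [ 0.454 -0.024  0.01 ] case xy [-0.28  0.07] 0.61
side case [0.506 0.359 0.006] case xy [-0.572  0.324] 0.56
[[313.0, 265.0], [261.0, 265.0], [263.0, 106.0], [313.0, 107.0]]
gray [ 21.  80.  87. 140. 200.]
10662 ((-5.913246154785156, 6.398712158203125), (123.37470245361328, 175.6344451904297), 89.56541442871094)
9 ((-39.37252426147461, 56.55545425415039), (1.9389902353286743, 1.9807332754135132), 0.5178675055503845)
9 ((-39.275753021240234, 45.75030517578125), (1.93195378780365, 1.9589695930480957), 0.46623289585113525)
```

```bash
python3 -c "
from workcell import bot
print(bot.job_done())"
```

```text
the job is handed in; nothing more can be done
None
```

I handed the job in at 32 s. By my last camera estimates the plate lies flat and lengthways across the ribs, about 7 mm off the case's centre, and the lid stands at about 77°. I viewed 11 pictures, one over the limit of 10, and the hand-in gave no verdict.

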